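Tamp solder nuggets level in a sample tray and locate the tray

ROBOT

A 6-joint arm with a two-finger parallel gripper is mounted at the origin on the work surface. World frame = base frame: x ahead of the robot, y to its left, z up, the work surface at z = 0. Lengths are in m, angles in rad, forces in N, time in s.
With the tool pointing down it reaches from about 0.4 to 0.825 m from the base axis. Payload 7 kg.
Tool frame: the origin (TCP) lies on the centre line of the jaws, within the pads' length; the fingertips stand 22 mm ahead of it and the grasp point (between the pads) lies 3 mm ahead of it; z points along the fingers, y is the line along which they close (so a half turn about z gives the same grasp; the last joint's range is limited). The gripper opens to 88 mm and grips with 3 to 60 N. Pads are 19 mm wide; open, the fingers measure 130 mm over their backs; the gripper's body (78 mm by 193 mm) begins 47 mm behind the grasp point.
Start: joints at [1.509, 0.359, 0.012, 0, -1.224, -0.288], TCP at [0.231, 0.634, 0.22] pointing down, gripper open.
Joint ranges: [-3.07, 3.07], [-1.43, 2.12], [-1.02, 1.25], [-3.03, 1.67], [-3.05, -0], [-3.03, 3.03]. Speed limits (rad/s): [2.39, 2.39, 3.01, 3.14, 3.14, 3.14].

INTERFACE

Orientations are given as [roll, pitch, yaw] about the fixed x, y, z axes, in that order (R = Rz(yaw) Ry(pitch) Rx(roll)).
In Python, from station import monitor, viewer, order gives the robot as it stands. The module is installed in compiled form; this text tells all that it offers.
- The arm moves only by the tool servo_tool, never from a script. Its argument "targets" is a list of rows, each an object with "angular": the turn, a rotation vector about the tool's x, y, z in degrees, a list of three; "xyz": the shift along the tool's x, y, z in cm, a list of three; "claw": the finger opening in cm, from 0 to 8.76. A call has 1 to 20 rows; each row shifts and turns the commanded pose from where the row before left it, along the tool's axes as they then stand; what a row does not reach is not made up. A row lasts 1/10 s, in which the tool goes at most 50 mm and 8.59 degrees, less where a joint would pass 70% of its speed; a pose out of reach is approached as far as the arm can. A call is refused whole if a number of a shift passes 5 or a number of a turn 8.59, either way. A call with a gripper value outside its range is refused whole. The fingers move at their own pace and stop on an object; "force" is the grip in N (left out, the last holds). Time passes only in rows, so rows that do not move let the fingers close. It gives the time, the measured TCP pose, the force, the opening and the grip force at its end, in the units of the state.
- monitor.get_state(): the state, without advancing time (a new reading comes with each control period).
- viewer.grab_frame(name): name is "scene" or "top" or "wrist"; returns a dict with "color" (384x512x3 uint8, blue, green, red), "fovy" (degrees; the focal length in pixels is half the picture's height over the tangent of half this angle, whatever the lens; pixels are square), "cx", "cy" (the principal point, pixels), "k1" (the pictures are not rectified: a ray, as slopes to the right and down, at radius r is drawn at 1 + k1 r^2 times it, then the intrinsics apply), "R" (3x3) and "t" (3): a world point X has camera coordinates R X + t. Camera axes: x right, y down, z forward; pixel columns grow to the right and rows downward; lengths in m; the calibration is good to about 2 mm. A picture is of the moment at which its call begins. There is no depth.
- order.job_done(): hands the job in; it is judged then, once.
The state is a dict: "t": time; "q": joint angles; "qd": joint speeds; "joint_efforts": joint torques, N m; "eef_pos": TCP position; "ee_rot": TCP orientation; "force": force on the tool from outside, world axes, zero at the start; "moment": the same for the moment, N m; "width": finger opening in m; "gripper_force": force on a finger pad.
Only numpy, scipy, OpenCV 4.12 (cv2) and the standard library are available. Lean on these libraries where they do the work, as an engineer would, in place of code of your own. Each camera call takes 0.05 s, during which the arm holds its last target. There are 200 camera calls.

TASK

Get this sample tray ready for the X-ray analyser: with the hand tamper, press the heaped solder nuggets down until all eight lie flat in one level layer on the tray's floor, without touching them with the fingers, and have the tray pushed fully home against the two dowels and the end stop of the carrier. Finish with the tamper standing upright on its rubber pad, and leave the reel, the flux bottle and the loose circuit board where they are.

Things in the scene. Friction and masses are not known exactly. Their poses are not given: they have to be found in the camera images.
- carrier: Sample carrier, fixed to the bench: bright aluminium plate 205 (x) x 220 (y) x 10 mm thick, origin in the middle of its underside, x towards the dowels on its far side. Tray home: the tray's origin at x +22, y +22, z +10 mm in this frame, axes parallel.
- dowel_r (a point): Right-hand of two upright steel dowels, 10 mm across, 24 mm high, on the carrier's far side; the point lies on its axis at its foot, on the plate's top: x +80, y -18 mm in the carrier's frame.
- dowel_l (a point): Left-hand dowel, same as the other: foot at x +80, y +62 mm in the carrier's frame.
- stop (a point): End stop, a dark steel block on the carrier's left side, 44 mm long in x, 16 mm thick, 22 mm high; the point lies at the foot of the middle of its stopping face, which looks to the carrier's -y: x +22, y +85 mm in the carrier's frame.
- tray: Loose black open box on the carrier, 0.24 to 0.42 kg empty, plain upright sides, outside 106 (x) x 126 (y) x 30 mm high, walls and floor 4 mm (inside 98 x 118 x 26 mm deep). Origin: middle of its underside, z up. Starts 10 to 45 mm short of the stops, up to 0.2 rad askew. Its far long side (+x) goes against the dowels, its left end (+y) against the end stop.
- tamper: Hand tamper, 0.16 to 0.26 kg, standing upright on its pad: flat white foot 50 (x) x 40 (y) x 8 mm, 14 mm square stem, and an upright black handle 22 x 22 mm square, sides parallel to the foot's, from 52 to 106 mm above the foot's underside. Origin: middle of the foot's underside, z up along the handle. Either pair of handle sides can be gripped from above.
- pad: Black rubber rest pad for the tamper, fixed to the bench: 84 x 84 mm, 3 mm thick, origin in the middle of its underside; the tamper stands near its middle.
- reel: Reel of solder wire, grey, 50 mm across, 39 mm high, standing on its flange beside the pad, 70 to 77 mm from the pad's middle. A bystander. Origin in the middle of its underside.
- flux: Small white flux bottle, 36 mm across, 100 mm high with its cap, standing beside the pad on the side opposite the reel, 63 to 70 mm from the pad's middle. A bystander. Origin in the middle of its underside.
- holder: Board holder fixed to the bench between the carrier and the pad, an obstacle: dark base 112 (x) x 32 (y) x 12 mm, two 12 mm posts 120 mm high at x -50 and +50 mm, and between them an upright green circuit board 90 mm wide, up to 125 mm high. Origin in the middle of its underside.
- board: Green circuit board with parts on it, 80 x 60 mm, about 13 mm high, lying on the bench on the robot's side of the carrier. A bystander. Origin in the middle of its underside.
- nugget0: One of eight alike cast solder nuggets heaped in the tray, smooth bright metal that slides easily, 50 g: a round pastille 26 mm across, 18 mm thick, lens-like: both faces fall away from a 12 mm flat to a rounded rim. Origin at its middle, own z through its thickness (either face up): 9 mm above the tray's floor (13 mm above the tray's origin) when it lies flat.
- nugget1: Another of the eight nuggets, the same as nugget0.
- nugget2: Another of the eight nuggets, the same as nugget0.
- nugget3: Another of the eight nuggets, the same as nugget0.
- nugget4: Another of the eight nuggets, the same as nugget0.
- nugget5: Another of the eight nuggets, the same as nugget0.
- nugget6: Another of the eight nuggets, the same as nugget0.
- nugget7: Another of the eight nuggets, the same as nugget0.
There are look-alikes about, which are no part of the job. Leave any pink look-alike of the tray alone.

How it is judged:
On the way:
1. the tamper is pressed on the nuggets in the tray ((contact force between tamper and nugget0 above 3 N or contact force between tamper and nugget1 above 3 N or contact force between tamper and nugget2 above 3 N or contact force between tamper and nugget3 above 3 N or contact force between tamper and nugget4 above 3 N or contact force between tamper and nugget5 above 3 N or contact force between tamper and nugget6 above 3 N or contact force between tamper and nugget7 above 3 N)), for 0.05 s.
At the end, for the whole second after the job is handed in: All eight nuggets at rest in the tray in one layer, middles at most 10.5 mm above its floor (flat: 9 mm); tray flat on the carrier, within 2 mm of both dowels and the end stop and 0.03 rad of square; tamper still, upright within 0.1 rad, within 30 mm of its pad's middle (z of nugget0 in the frame of tray between 0.01 and 0.0145 m and horizontal distance between each of nugget0, nugget1, nugget2, nugget3, nugget4, nugget5, nugget6, nugget7 and tray below 0.065 m and linear speed of each of nugget0, nugget1, nugget2, nugget3, nugget4, nugget5, nugget6, nugget7, tamper below 0.02 m/s and z of nugget1 in the frame of tray between 0.01 and 0.0145 m and z of nugget2 in the frame of tray between 0.01 and 0.0145 m and z of nugget3 in the frame of tray between 0.01 and 0.0145 m and z of nugget4 in the frame of tray between 0.01 and 0.0145 m and z of nugget5 in the frame of tray between 0.01 and 0.0145 m and z of nugget6 in the frame of tray between 0.01 and 0.0145 m and z of nugget7 in the frame of tray between 0.01 and 0.0145 m and x of tray in the frame of carrier between 0.02 and 0.025 m and y of tray in the frame of carrier between 0.02 and 0.025 m and z of tray in the frame of carrier below 0.012 m and angle between the x axis of tray and the x axis of carrier, either way round below 0.03 rad and angle between tamper's own z axis and vertical below 0.1 rad and horizontal distance between tamper and pad below 0.03 m and height (world z) of tamper below 0.006 m); the robot touches nothing.
It fails at once if the fingers press on a nugget (contact force between the fingers and nugget0 above 1 N or contact force between the fingers and nugget1 above 1 N or contact force between the fingers and nugget2 above 1 N or contact force between the fingers and nugget3 above 1 N or contact force between the fingers and nugget4 above 1 N or contact force between the fingers and nugget5 above 1 N or contact force between the fingers and nugget6 above 1 N or contact force between the fingers and nugget7 above 1 N).
It fails at once if the reel, the flux bottle or the circuit board is pushed more than 15 mm out of place or tipped over (distance of any of reel, flux, board from where it was at the start of the episode above 0.015 m or angle between any of reel, flux, board's own z axis and vertical above 0.3 rad).
It also fails if it takes over 72 s, if anything falls off the work surface, if the arm or the gripper's body presses on something with over 40 N, if the wrist force passes 120 N, or if a joint passes its speed limit or range.

## Working session

There is one attempt and no reset: what is moved stays moved. The work goes in short steps, Python scripts to look and compute and a tool call to move; the robot and the scene stay as the last step left them, time stands still between calls to the robot, and variables do not carry over. Pictures are saved under pics/ and viewed, at most 10 in all, crops included, and the job is handed in when it is done.

Besides the shell and the picture viewer there is one more tool, called after "Request:" by a JSON object that holds its "method" and its "body". servo_tool: Moves the arm, as the interface text tells. Its arguments: {"type":"object","properties":{"targets":{"type":"array"},"force":{"type":"number"}},"required":["targets"]}

```bash
mkdir -p pics; cat > h.py <<'E'
import numpy as np, cv2
from station import monitor, viewer, order
def K(f):
    h,w=f["color"].shape[:2]; fl=h/2/np.tan(np.radians(f["fovy"])/2); return fl
def ray(f,u,v):
    fl=K(f); d=np.array([(u-f["cx"])/fl,(v-f["cy"])/fl]); s=d.copy()
    for _ in range(30): s=d/(1+f["k1"]*(s@s))
    R=np.array(f["R"]);t=np.array(f["t"])
    return -R.T@t, R.T@np.array([s[0],s[1],1])
def onz(f,u,v,z):
    o,d=ray(f,u,v); return o+d*(z-o[2])/d[2]
def proj(f,X):
    c=np.array(f["R"])@np.array(X)+np.array(f["t"]); s=c[:2]/c[2]; s=s*(1+f["k1"]*(s@s)); return s*K(f)+np.array([f["cx"],f["cy"]])
E
python3 - <<'E'
from h import *
import pickle
F={n:viewer.grab_frame(n) for n in("scene","top","wrist")}
pickle.dump(F,open("f0.pkl","wb"))
for n,f in F.items(): print(n,f["fovy"],f["k1"],f["cx"],f["cy"],(-np.array(f["R"]).T@f["t"]).round(3))
a=np.hstack([F["scene"]["color"],F["top"]["color"]])
cv2.imwrite("pics/top.png",F["top"]["color"]);cv2.imwrite("pics/a.png",cv2.resize(a,(800,300)))
print(monitor.get_state())
E
```

```text
scene 48.61469506860978 -0.05525519529850625 253.72356679121708 190.69031649413935 [1.304 0.596 0.727]
top 44.223602190260486 0.027510299923960268 253.54254230174018 191.87160751299015 [ 0.496 -0.069  1.231]
wrist 71.45858086863028 0.012387051197451149 253.9730083007029 191.98253311235666 [0.294 0.611 0.384]
{'t': 0.15, 'q': array([ 1.50912595e+00,  3.59259576e-01,  1.12562480e-02, -2.51251823e-04,
       -1.22411872e+00, -2.88127763e-01]), 'qd': array([ 1.24688113e-03, -1.29317946e-03,  1.55332098e-03,  8.82970023e-04,
       -6.14566744e-04,  7.05950427e-05]), 'joint_efforts': array([-7.95153283e-04, -5.83276284e+01,  2.93292761e+01,  7.00123474e+00,
        8.86210852e-03, -1.02160604e-04]), 'eef_pos': array([0.23120748, 0.63374989, 0.21930877]), 'ee_rot': array([ 3.14025445e+00, -1.50263253e-04, -3.49883564e-01]), 'force': array([ 0.21450862,  0.16708572, -0.75433308]), 'moment': array([ 0.06810784,  0.06191798, -0.00277017]), 'gripper_force': 0.0, 'width': 0.08770992968421998}
```

View pics/top.png

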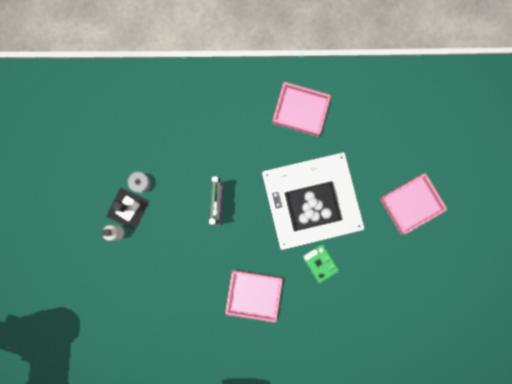

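View pics/a.png

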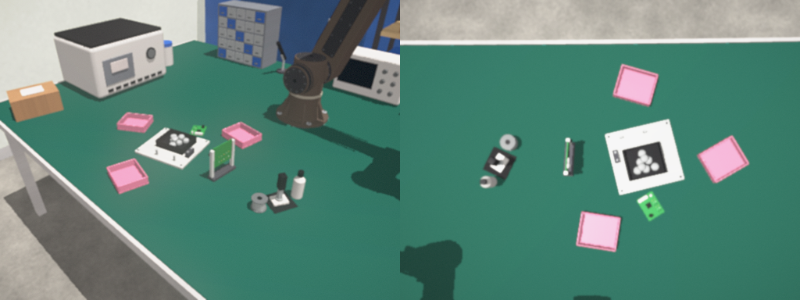

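The top view shows the carrier at about (313,200) px with the only black tray at (313,206). The tamper is on its pad at (127,208), the reel at (138,182), the flux at (113,232), the holder at (216,200) and the board at (321,263). The three pink trays at (302,108), (413,203) and (254,296) are look-alikes. The black tray fits because it's the one on the carrier and holds the nuggets.

```bash
python3 - <<'E'
from h import *
import pickle
F=pickle.load(open("f0.pkl","rb"));f=F["top"];im=f["color"]
hsv=cv2.cvtColor(im,cv2.COLOR_BGR2HSV)
def blobs(m,z,name,mn=60):
    c,_=cv2.findContours(m.astype(np.uint8)*255,cv2.RETR_EXTERNAL,cv2.CHAIN_APPROX_NONE)
    for k in c:
        if cv2.contourArea(k)<mn: continue
        p=np.array([onz(f,u,v,z)[:2] for u,v in k[:,0]]).astype(np.float32)
        r=cv2.minAreaRect(p*1000); print(name,cv2.boundingRect(k),np.round(r[0],1),np.round(r[1],1),round(r[2],1))
roi=np.zeros(im.shape[:2],bool); roi[145:255,255:370]=1
white=(hsv[...,1]<60)&(hsv[...,2]>150)
blobs(white&roi,.010,"carrier",500)
dark=(hsv[...,2]<70)&(hsv[...,1]<140)
blobs(dark&roi,.040,"tray",40)
r2=np.zeros_like(roi); r2[170:245,95:155]=1
blobs(dark&r2,.003,"pad",30)
blobs(white&r2,.008,"white",10)
r3=np.zeros_like(roi); r3[170:235,205:230]=1
blobs(white&r3,.12,"posts",4)
blobs(dark&r3,.012,"hbase",30)
r4=np.zeros_like(roi); r4[240:290,295:345]=1
blobs((hsv[...,1]>120)&(hsv[...,2]>110)&r4,.005,"board",50)
c1=cv2.resize(im[140:285,255:375],None,fx=4,fy=4,interpolation=cv2.INTER_CUBIC)[:580,:480]
c2=cv2.resize(im[165:245,90:155],None,fx=4.9,fy=4.9,interpolation=cv2.INTER_CUBIC)
o=np.zeros((580,800,3),np.uint8);o[:,:480]=c1;o[:c2.shape[0],481:481+c2.shape[1]]=c2[:,:319]
cv2.imwrite("pics/b.png",o)
w=F["scene"]["color"];c=cv2.resize(w[150:280,160:410],None,fx=3.2,fy=3.2,interpolation=cv2.INTER_CUBIC)
cv2.imwrite("pics/c.png",c)
E
```

```text
carrier (262, 152, 103, 98) [ 585.5 -242.5] [211.5 225.9] 12.7
tray (286, 183, 55, 47) [ 569.  -238.5] [ 94.9 119.4] 12.3
pad (108, 190, 40, 40) [568.9 237.6] [79.2 81.2] 62.7
white (103, 225, 14, 16) [509.6 280. ] [33.  38.2] 89.1
white (115, 196, 23, 25) [571.7 236.4] [44.2 55. ] 58.4
white (127, 172, 21, 21) [639.5 210.9] [51.7 49.2] 45.4
posts (208, 218, 8, 7) [531.5  11.6] [16.4 14. ] 89.2
posts (213, 202, 5, 14) [560.8   3.2] [ 9.4 30.6] 89.6
posts (211, 176, 7, 7) [630.6   5. ] [14.2 14.3] 89.6
board (295, 240, 50, 50) [ 420.  -257.2] [127.8 124.7] 89.1
```

View pics/b.png

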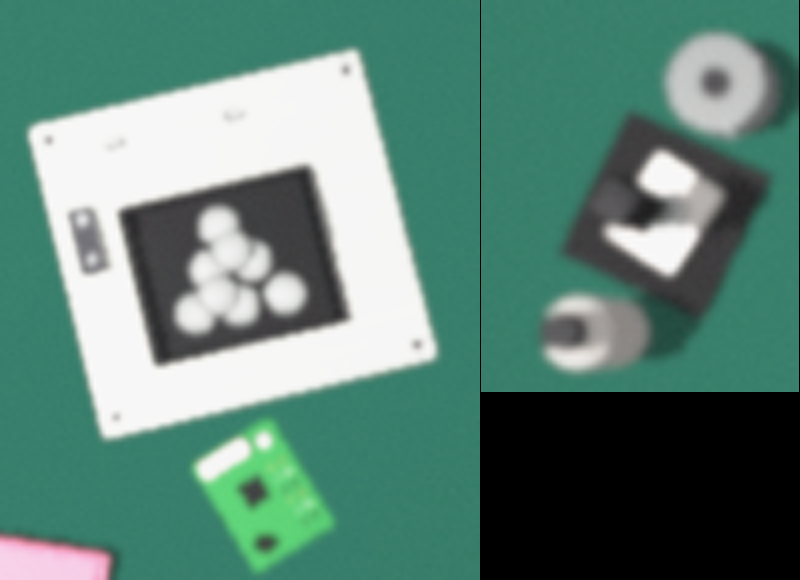

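View pics/c.png

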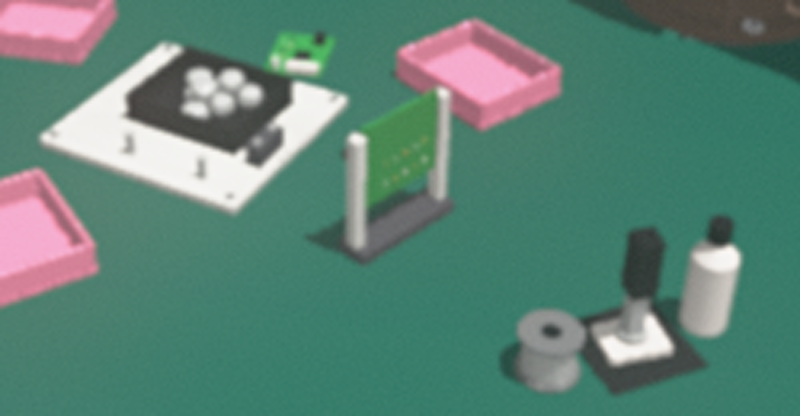

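The crop confirms it. The black tray at (235,265) in the crop is on the carrier and full of nuggets, with the stop at (90,240) and dowels at (115,143) and (233,115). The tamper foot at (665,210) has its long side along the line from reel to flux bottle. I'll fly the wrist camera over the pad.

Request:
{"method": "servo_tool", "body": {"targets": [{"xyz": [3.9, 2.4, 0]}, {"xyz": [3.9, 2.4, 0]}, {"xyz": [3.9, 2.4, 0]}, {"xyz": [3.9, 2.4, 0]}, {"xyz": [3.9, 2.4, 0]}, {"xyz": [3.9, 2.4, 0]}, {"xyz": [3.9, 2.4, 0]}, {"xyz": [3.9, 2.4, 0]}, {"xyz": [3.9, 2.4, 0]}, {"xyz": [3.9, 2.4, 0]}, {"angular": [0, 0, 6]}, {"angular": [0, 0, 6]}, {}, {}]}}

```text
invalid input
```

```bash
python3 - <<'E'
from h import *
import pickle
f=viewer.grab_frame("wrist");pickle.dump(f,open("f1.pkl","wb"));cv2.imwrite("pics/d.png",f["color"])
s=monitor.get_state();print(s["t"],s["eef_pos"],s["ee_rot"])
for p in [(.569,.2376,.003),(.57,.237,.109),(.64,.211,.039)]: print(proj(f,p))
E
```

```text
0.2 [0.23126041 0.63384125 0.21946593] [ 3.14058178e+00 -1.20621426e-04 -3.49872946e-01]
[ 518.0268421  -292.77077584]
[ 707.11538355 -593.55152743]
[ 598.41877378 -524.90913526]
```

View pics/d.png

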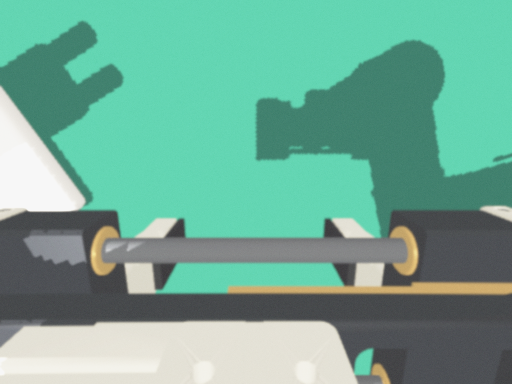

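The picture shows only the gripper (rows above 205 are clear), since the move was refused for incomplete rows. I'll resend with all fields, stopping shorter so the pad lands in the upper half of the picture.

Request:
{"method": "servo_tool", "body": {"targets": [{"xyz": [3.7, 2.8, 0], "angular": [0, 0, 0], "claw": 8.7}, {"xyz": [3.7, 2.8, 0], "angular": [0, 0, 0], "claw": 8.7}, {"xyz": [3.7, 2.8, 0], "angular": [0, 0, 0], "claw": 8.7}, {"xyz": [3.7, 2.8, 0], "angular": [0, 0, 0], "claw": 8.7}, {"xyz": [3.7, 2.8, 0], "angular": [0, 0, 0], "claw": 8.7}, {"xyz": [3.7, 2.8, 0], "angular": [0, 0, 0], "claw": 8.7}, {"xyz": [3.7, 2.8, 0], "angular": [0, 0, 0], "claw": 8.7}, {"xyz": [3.7, 2.8, 0], "angular": [0, 0, 0], "claw": 8.7}, {"xyz": [0, 0, 0], "angular": [0, 0, 6], "claw": 8.7}, {"xyz": [0, 0, 0], "angular": [0, 0, 6], "claw": 8.7}, {"xyz": [0, 0, 0], "angular": [0, 0, 0], "claw": 8.7}]}}

```text
t: 1.3
eef_pos: [0.4329, 0.3216, 0.2201]
ee_rot: [3.142, 0.0, -0.562]
force: [0.1, -0.0, -1.1]
width: 0.0869
gripper_force: 0.0
```

```bash
python3 - <<'E'
from h import *
import pickle
f=viewer.grab_frame("wrist");pickle.dump(f,open("f1.pkl","wb"));cv2.imwrite("pics/e.png",f["color"])
s=monitor.get_state();print(s["t"],s["eef_pos"],s["ee_rot"])
for p in [(.569,.2376,.003),(.57,.237,.109),(.64,.211,.039)]: print(proj(f,p))
E
```

```text
1.35 [0.43270621 0.32199882 0.22005724] [ 3.14157974e+00  5.51304681e-05 -5.57475938e-01]
[252.51728257  47.56131041]
[251.82821868  14.32163265]
[238.1191538  -37.78783682]
```

View pics/e.png

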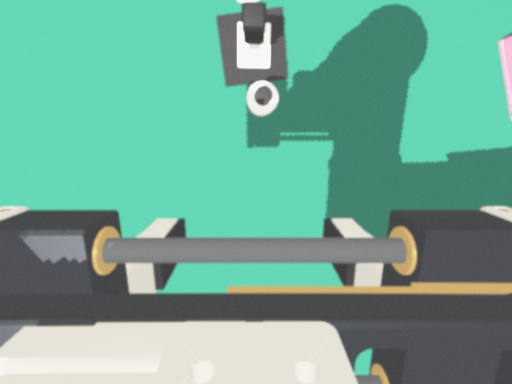

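The wrist picture shows the tamper at (253,35): foot corners near (236,67) and (270,66), handle top at (254,12), pad (252,47), flux bottle cap at (263,97). The foot is almost square to the tool. Next I'll get the numbers.

```bash
python3 - <<'E'
from h import *
import pickle
f=pickle.load(open("f1.pkl","rb"));im=f["color"]
hsv=cv2.cvtColor(im,cv2.COLOR_BGR2HSV)
roi=np.zeros(im.shape[:2],bool); roi[0:88,210:300]=1
def rep(m,z,name,mn):
    c,_=cv2.findContours(m.astype(np.uint8)*255,cv2.RETR_EXTERNAL,cv2.CHAIN_APPROX_NONE)
    for k in c:
        if cv2.contourArea(k)<mn: continue
        P=np.array([onz(f,u,v,z)[:2] for u,v in k[:,0]]);r=cv2.minAreaRect((P*1000).astype(np.float32))
        print(name,cv2.boundingRect(k),np.round(r[0],1),np.round(r[1],1),round(r[2],2))
rep((hsv[...,1]<60)&(hsv[...,2]>170)&roi,.011,"foot",50)
rep((hsv[...,2]<110)&(hsv[...,1]<140)&roi,.003,"pad",50)
rep((hsv[...,2]<40)&roi,.109,"handle",20)
print("camz",(f["R"][2]))
for row in range(0,70,3): print(row,''.join('%4d'%v for v in im[row,230:280:2,1]))
E
```

```text
foot (249, 80, 27, 8) [525.  250.6] [34.   8.5] 57.81
foot (237, 21, 34, 48) [569.1 236. ] [42.4 53.1] 57.82
pad (225, 3, 61, 78) [570.5 232. ] [72.8 90.6] 62.58
camz [-0.21358006  0.13476565 -0.96758554]
0  217 215 216 228 247 247 247 247 245 246 246 245 244 242 227 201 211 215 214 216 216 215 215 215 215
3  215 215 216 216 218 218 176 140 126 123 124 125 123 115 104 106 110 127 187 215 216 215 216 218 216
6  216 215 214 216 215 203 125  98 104 104 102 102  96  98  99  98  92  91 169 214 210 206 203 195 188
9  215 214 216 215 215 201 125 102 107 106 105 103 102  99 104 103  99  81 116 134 127 119 116 112 110
12  206 198 186 177 171 158 102 102 106 110 109 107 108 104 104 100  95  82  94 106 107 107 112 107 109
15  117 108 108 107 108 103  93 103 112 110 112 108 109 105 106 105  99  79  78  84  85  79  79  88  88
18  107 104 105 105 106 103  93 106 113 116 112 111 109 105 108 109 103  81  76  77  74  73  75  72  73
21  106 107 108 112 190 216 131 109 115 115 114 114 112 113 111 109  99  83  95 102  86  73  74  73  75
24  111 106 105 152 247 247 237 110 113 114 111 111 110 108 106 109
[... 896 characters left out ...]
 247 247 247 247 247 247 247 247 247 247 247 247 247 247 238 106 105 107 106
54  108 108 110 154 247 247 247 247 247 247 247 247 247 247 247 247 247 247 247 247 235 106 103 108 106
57  113 110 112 154 247 247 247 247 247 247 247 247 247 247 247 247 247 247 247 247 228 104 107 105 108
60  108 112 109 154 247 247 247 247 247 247 247 247 247 247 247 247 247 247 247 247 222 105 107 106 108
63  107 108 107 149 247 247 247 247 247 247 247 247 247 247 247 247 247 247 247 247 209 108 106 106 107
66  110 111 109 135 247 247 247 247 247 247 247 247 247 247 247 247 247 247 247 247 176 110 106 107 105
69  108 107 107 112 114 122 127 126 129 128 131 130 130 132 135 135 139 141 140 127 110 106 107 109 108
```

Request:
{"method": "servo_tool", "body": {"targets": [{"xyz": [4.0, 0, 0], "angular": [0, 0, 0], "claw": 8.7}, {"xyz": [4.0, 0, 0], "angular": [0, 0, 0], "claw": 8.7}, {"xyz": [4.0, 0, 0], "angular": [0, 0, 0], "claw": 8.7}, {"xyz": [4.2, 0, 0], "angular": [0, 0, 0], "claw": 8.0}, {"xyz": [0, 0, 4], "angular": [0, 0, 0], "claw": 6.0}, {"xyz": [0, 0, 4], "angular": [0, 0, 0], "claw": 5.0}, {"xyz": [0, 0, 3], "angular": [0, 0, 0], "claw": 5.0}, {"xyz": [0, 0, 1.6], "angular": [0, 0, 0], "claw": 5.0}, {"xyz": [0, 0, 0], "angular": [0, 0, 0], "claw": 1.8}, {"xyz": [0, 0, 0], "angular": [0, 0, 0], "claw": 1.8}, {"xyz": [0, 0, 0], "angular": [0, 0, 0], "claw": 1.8}, {"xyz": [0, 0, 0], "angular": [0, 0, 0], "claw": 1.8}, {"xyz": [0, 0, 0], "angular": [0, 0, 0], "claw": 1.8}, {"xyz": [0, 0, 0], "angular": [0, 0, 0], "claw": 1.8}], "force": 45}}

```text
t: 2.75
eef_pos: [0.5706, 0.2366, 0.0954]
ee_rot: [-3.14, -0.001, -0.559]
force: [-1.3, -0.2, 5.4]
width: 0.0214
gripper_force: 44.9
```

Request:
{"method": "servo_tool", "body": {"targets": [{"xyz": [0, 0, -2], "angular": [0, 0, 0], "claw": 1.8}, {"xyz": [0, 0, -4], "angular": [0, 0, 0], "claw": 1.8}, {"xyz": [0, 0, -5], "angular": [0, 0, 0], "claw": 1.8}, {"xyz": [0, 0, -5], "angular": [0, 0, 0], "claw": 1.8}, {"xyz": [1.2, 4.2, 0], "angular": [0, 0, 0], "claw": 1.8}, {"xyz": [1.2, 4.2, 0], "angular": [0, 0, 0], "claw": 1.8}, {"xyz": [1.2, 4.2, 0], "angular": [0, 0, 0], "claw": 1.8}, {"xyz": [1.2, 4.2, 0], "angular": [0, 0, 0], "claw": 1.8}, {"xyz": [1.2, 4.2, 0], "angular": [0, 0, 0], "claw": 1.8}, {"xyz": [1.2, 4.2, 0], "angular": [0, 0, 0], "claw": 1.8}, {"xyz": [1.2, 4.2, 0], "angular": [0, 0, 0], "claw": 1.8}, {"xyz": [1.2, 4.2, 0], "angular": [0, 0, 0], "claw": 1.8}, {"xyz": [1.2, 4.2, 0], "angular": [0, 0, 0], "claw": 1.8}, {"xyz": [1.2, 4.2, 0], "angular": [0, 0, 0], "claw": 1.8}, {"xyz": [1.2, 4.2, 0], "angular": [0, 0, 0], "claw": 1.8}, {"xyz": [1.2, 4.2, 0], "angular": [0, 0, 0], "claw": 1.8}]}}

```text
t: 4.35
eef_pos: [0.4235, -0.2686, 0.254]
ee_rot: [-3.141, 0.0, -0.559]
force: [2.3, 0.2, -2.4]
width: 0.0213
gripper_force: 44.9
```

Request:
{"method": "servo_tool", "body": {"targets": [{"xyz": [0, 0, 0], "angular": [0, 0, -7.5], "claw": 1.8}, {"xyz": [0, 0, 0], "angular": [0, 0, -7.5], "claw": 1.8}, {"xyz": [0, 0, 0], "angular": [0, 0, -7.5], "claw": 1.8}, {"xyz": [0, 0, 0], "angular": [0, 0, -7.5], "claw": 1.8}, {"xyz": [0, 0, 0], "angular": [0, 0, -7.5], "claw": 1.8}, {"xyz": [0, 0, 0], "angular": [0, 0, -7.3], "claw": 1.8}, {"xyz": [0, 0, 0], "angular": [0, 0, 0], "claw": 1.8}, {"xyz": [0, 0, 0], "angular": [0, 0, 0], "claw": 1.8}]}}

```text
t: 5.15
eef_pos: [0.4244, -0.2672, 0.2539]
ee_rot: [-3.141, 0.0, 0.219]
force: [-0.4, -0.4, -2.2]
width: 0.0218
gripper_force: 44.9
```

```bash
cat > m.py <<'E'
from h import *
import pickle,sys
def grab(tag):
    f=viewer.grab_frame("wrist");pickle.dump(f,open(tag+".pkl","wb"));cv2.imwrite("pics/%s.png"%tag,f["color"])
    s=monitor.get_state();print(round(s["t"],2),s["eef_pos"].round(4),s["ee_rot"].round(4),s["force"].round(1)); return f
E
python3 - <<'E'
from m import *
f=grab("g"); print(proj(f,(.569,-.2385,.04)))
E
```

```text
5.2 [ 0.4245 -0.2672  0.2539] [-3.1413e+00  1.0000e-04  2.1920e-01] [-0.4  0.6 -3.6]
[256.79557858  57.59574955]
```

View pics/g.png

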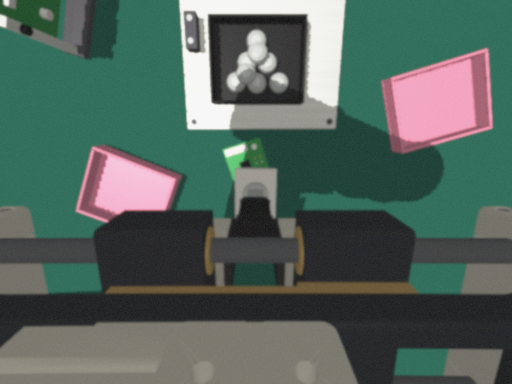

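The view has the tamper held (foot at (256,180)) and the tray rim spanning (209,15) to (307,104), lying nearly parallel to the carrier. Six nuggets are on the floor, with two on top at about (258,50) and (247,75). Stop at (192,30), board at (247,153).

```bash
cat >> m.py <<'E'
C0=np.array([.5855,-.2425]);YAW=np.radians(12.7)
def tocar(p,c=C0,a=YAW):
    d=np.asarray(p)[...,:2]-c; return np.stack([d[...,0]*np.cos(a)+d[...,1]*np.sin(a),-d[...,0]*np.sin(a)+d[...,1]*np.cos(a)],-1)
def rect(f,m,z,mn,name):
    c,_=cv2.findContours(m.astype(np.uint8)*255,cv2.RETR_EXTERNAL,cv2.CHAIN_APPROX_NONE)
    for k in c:
        if cv2.contourArea(k)<mn: continue
        P=np.array([onz(f,u,v,z)[:2] for u,v in k[:,0]]);r=cv2.minAreaRect((P*1000).astype(np.float32))
        print(name,cv2.boundingRect(k),np.round(r[0],1),np.round(r[1],1),round(r[2],2),"car",(tocar(np.array(r[0])/1000)*1000).round(1))
E
python3 - <<'E'
from m import *
f=pickle.load(open("g.pkl","rb"));im=f["color"];hsv=cv2.cvtColor(im,cv2.COLOR_BGR2HSV)
roi=np.zeros(im.shape[:2],bool);roi[0:140,170:360]=1
for th in(80,110): rect(f,(hsv[...,2]<th)&(hsv[...,1]<120)&roi,.04,100,"dark%d"%th)
# carrier near corners and edges
g=im[...,1].astype(int)
for row in(120,100): print(row,[ (c,g[row,c]) for c in list(range(181,193))+list(range(328,348))])
for (u,v) in[(188,129),(336.5,129)]: print((onz(f,u,v,.01)*1000).round(1),(tocar(onz(f,u,v,.01))*1000).round(1))
print("row60",g[60,196:216],g[60,300:322]);print("col230",g[8:24,230],g[95:112,230])
for n,u,v,z in[("a",257,38,.03),("b",258,50,.045),("c",247,62,.03),("d",267,63,.03),("e",236,81,.03),("f",247,75,.045),("g",257,83,.03),("h",279,82,.03)]:
    p=onz(f,u,v,z);print(n,(p*1000).round(0),(tocar(p)*1000).round(0))
c=cv2.resize(im[5:115,200:315],None,fx=5.2,fy=5.2,interpolation=cv2.INTER_CUBIC);cv2.imwrite("pics/g2.png",c)
E
```

```text
dark80 (209, 15, 98, 89) [ 565.5 -240.2] [103.6 122. ] 12.53 car [-19.    6.6]
dark110 (231, 106, 111, 28) [ 489.9 -297.9] [ 31.4 149.2] 24.49 car [-105.4  -33. ]
dark110 (209, 15, 99, 90) [ 564.9 -240.5] [104.8 123.4] 12.53 car [-19.6   6.5]
dark110 (186, 13, 14, 39) [ 579.5 -153.5] [42.5 15.7] 14.31 car [13.7 88.2]
120 [(181, np.int64(113)), (182, np.int64(114)), (183, np.int64(111)), (184, np.int64(116)), (185, np.int64(124)), (186, np.int64(174)), (187, np.int64(235)), (188, np.int64(246)), (189, np.int64(247)), (190, np.int64(246)), (191, np.int64(233)), (192, np.int64(184)), (328, np.int64(74)), (329, np.int64(69)), (330, np.int64(72)), (331, np.int64(90)), (332, np.int64(121)), (333, np.int64(141)), (334, np.int64(143)), (335, np.int64(130)), (336, np.int64(102)), (337, np.int64(75)), (338, np.int64(69)), (339, np.int64(66)), (340, np.int64(67)), (341, np.int64(64)), (342, np.int64(66)), (343, np.int64(67)), (344, np.int64(67)), (345, np.int64(64)), (346, np.int64(71)), (347, np.int64(65))]
100 [(181, np.int64(113)), (182, np.int64(114)), (183, np.int64(113)), (184, np.int64(1
[... 590 characters left out ...]
64(111)), (347, np.int64(110))]
[ 458.7 -158.8   10. ] [-105.3  109.5]
[ 506.7 -374.2   10. ] [-105.8 -111.2]
row60 [247 247 247 247 247 247 247 247 247 247 247 246 232 167  97  56  36  27
  35  35] [ 44  40  34  54  75 101 130 148 176 217 239 243 243 243 243 243 243 243
 242 242 242 242]
col230 [246 246 246 246 243 218 141  73  42  34  23  23  26  25  27  35] [ 74  74  76  72  68  60  42  44  94 180 238 246 247 247 247 247 246]
a [ 594. -233.   30.] [10.  7.]
b [ 577. -238.   45.] [-8.  6.]
c [ 563. -227.   30.] [-18.  20.]
d [ 568. -253.   30.] [-20.  -6.]
e [ 537. -217.   30.] [-42.  36.]
f [ 545. -231.   45.] [-37.  20.]
g [ 541. -245.   30.] [-44.   7.]
h [ 548. -274.   30.] [-43. -23.]
```

View pics/g2.png

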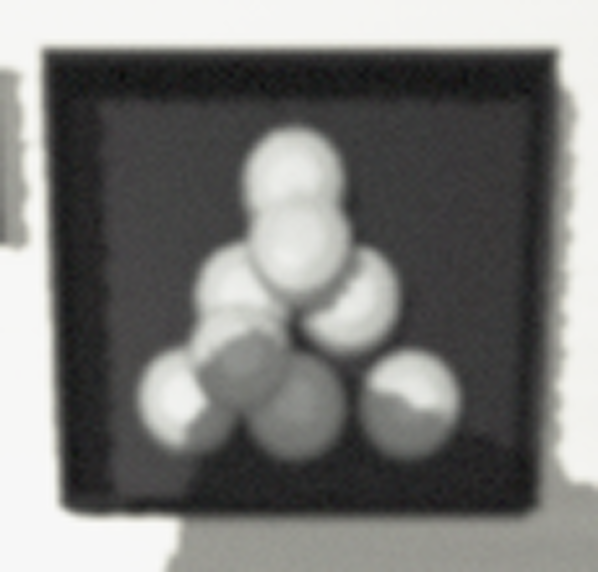

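Request:
{"method": "servo_tool", "body": {"targets": [{"xyz": [3.9, 0.1, 0], "angular": [0, 0, 0], "claw": 1.8}, {"xyz": [3.9, 0.1, 0], "angular": [0, 0, 0], "claw": 1.8}, {"xyz": [3.9, 0.1, 0], "angular": [0, 0, 0], "claw": 1.8}, {"xyz": [3.9, 0.2, 0], "angular": [0, 0, 0], "claw": 1.8}, {"xyz": [0, 0, 3], "angular": [0, 0, 0], "claw": 1.8}, {"xyz": [0, 0, 3], "angular": [0, 0, 0], "claw": 1.8}, {"xyz": [0, 0, 2.5], "angular": [0, 0, 0], "claw": 1.8}, {"xyz": [0, 0, 1.7], "angular": [0, 0, 0], "claw": 1.8}, {"xyz": [0, 0, 0.4], "angular": [0, 0, 0], "claw": 1.8}, {"xyz": [0, 0, 0.3], "angular": [0, 0, 0], "claw": 1.8}, {"xyz": [0, 0, 0], "angular": [0, 0, 0], "claw": 1.8}], "force": 55}}

```text
t: 6.3
eef_pos: [0.5784, -0.2379, 0.1457]
ee_rot: [3.141, -0.001, 0.222]
force: [-0.7, 0.7, -2.4]
width: 0.0211
gripper_force: 54.9
```

Request:
{"method": "servo_tool", "body": {"targets": [{"xyz": [0, 0, 0.3], "angular": [0, 0, 0], "claw": 1.8}, {"xyz": [0, 0, 0.2], "angular": [0, 0, 0], "claw": 1.8}, {"xyz": [0, 0, 0.2], "angular": [0, 0, 0], "claw": 1.8}]}}

```text
t: 6.6
eef_pos: [0.5787, -0.2381, 0.1391]
ee_rot: [3.14, -0.002, 0.223]
force: [0.7, -0.1, 3.3]
width: 0.0208
gripper_force: 54.9
```

Request:
{"method": "servo_tool", "body": {"targets": [{"xyz": [0, 0, 0.2], "angular": [0, 0, 0], "claw": 1.8}, {"xyz": [0, 0, 0.2], "angular": [0, 0, 0], "claw": 1.8}, {"xyz": [0, 0, 0.1], "angular": [0, 0, 0], "claw": 1.8}]}}

```text
t: 6.9
eef_pos: [0.5774, -0.2376, 0.1325]
ee_rot: [-3.141, 0.001, 0.222]
force: [-0.4, 0.8, -2.2]
width: 0.0214
gripper_force: 54.9
```

Request:
{"method": "servo_tool", "body": {"targets": [{"xyz": [0, 0, 0.2], "angular": [0, 0, 0], "claw": 1.8}, {"xyz": [0, 0, 0.2], "angular": [0, 0, 0], "claw": 1.8}, {"xyz": [0, 0, 0.1], "angular": [0, 0, 0], "claw": 1.8}]}}

```text
t: 7.2
eef_pos: [0.5776, -0.2377, 0.1276]
ee_rot: [-3.141, 0.001, 0.223]
force: [0.5, 1.1, -1.1]
width: 0.0212
gripper_force: 54.9
```

Request:
{"method": "servo_tool", "body": {"targets": [{"xyz": [0, 0, 0.2], "angular": [0, 0, 0], "claw": 1.8}, {"xyz": [0, 0, 0.1], "angular": [0, 0, 0], "claw": 1.8}, {"xyz": [0, 0, 0], "angular": [0, 0, 0], "claw": 1.8}]}}

```text
t: 7.5
eef_pos: [0.5777, -0.2378, 0.1248]
ee_rot: [-3.141, 0.0, 0.223]
force: [0.8, -0.2, -2.5]
width: 0.0209
gripper_force: 54.9
```

Request:
{"method": "servo_tool", "body": {"targets": [{"xyz": [0, 0, -3], "angular": [0, 0, 0], "claw": 1.8}, {"xyz": [-1.5, 0, -3], "angular": [0, 0, 0], "claw": 1.8}, {"xyz": [-4.9, 0, -1], "angular": [0, 0, 0], "claw": 1.8}, {"xyz": [-4.9, 0, 0], "angular": [0, 0, 0], "claw": 1.8}, {"xyz": [-2, 0, 0], "angular": [0, 0, 0], "claw": 1.8}, {"xyz": [0, 0, 0], "angular": [0, 0, 0], "claw": 1.8}, {"xyz": [0, 0, 0], "angular": [0, 0, 0], "claw": 1.8}]}}

```text
t: 8.2
eef_pos: [0.4483, -0.2674, 0.1957]
ee_rot: [3.141, -0.001, 0.222]
force: [0.4, 0.9, -2.5]
width: 0.0214
gripper_force: 54.9
```

```bash
python3 - <<'E'
from m import *
f=grab("i"); c=proj(f,(.567,-.2395,.03)); print(c)
im=f["color"];hsv=cv2.cvtColor(im,cv2.COLOR_BGR2HSV)
roi=np.zeros(im.shape[:2],bool);roi[0:150,170:360]=1
rect(f,(hsv[...,2]<80)&(hsv[...,1]<120)&roi,.04,400,"tray")
u,v=c.astype(int);u0,v0=max(u-62,0),max(v-58,0);print(u0,v0)
cv2.imwrite("pics/i2.png",cv2.resize(im[v0:v0+116,u0:u0+124],None,fx=5,fy=5,interpolation=cv2.INTER_CUBIC))
E
```

```text
8.25 [ 0.4488 -0.2673  0.1954] [ 3.1411e+00 -9.0000e-04  2.2260e-01] [ 0.1  0.1 -2.2]
[253.02878742  72.53959753]
tray (196, 19, 116, 102) [ 566.1 -240.1] [102.7 122.8] 12.73 car [-18.4   6.6]
191 14
```

View pics/i2.png

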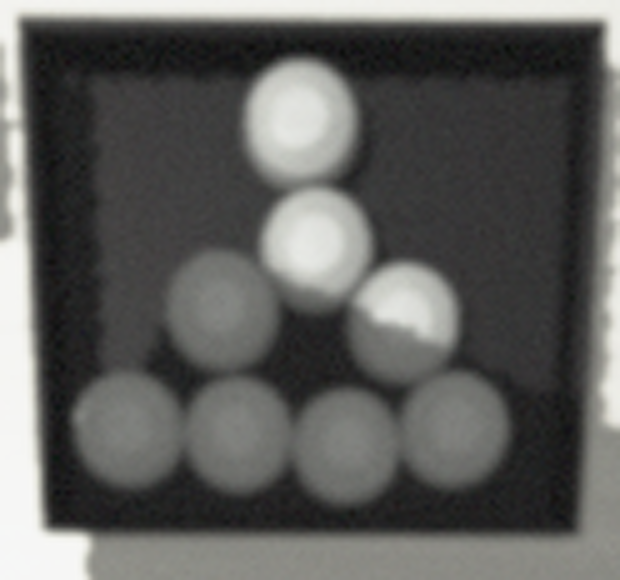

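The view has all eight nuggets apart in one layer, with no overlaps: a row of four at rows 430–445 of the crop and four more at (220,310), (403,320), (315,240) and (300,122). The earlier press was brief, so I'll press once more, firmly, on the middle three.

Request:
{"method": "servo_tool", "body": {"targets": [{"xyz": [4.1, 0, 0], "angular": [0, 0, 0], "claw": 1.8}, {"xyz": [4.1, 0, 0], "angular": [0, 0, 0], "claw": 1.8}, {"xyz": [4.0, 0, 0], "angular": [0, 0, 0], "claw": 1.8}, {"xyz": [0, 0, 3.5], "angular": [0, 0, 0], "claw": 1.8}, {"xyz": [0, 0, 2.2], "angular": [0, 0, 0], "claw": 1.8}, {"xyz": [0, 0, 1.1], "angular": [0, 0, 0], "claw": 1.8}, {"xyz": [0, 0, 0.3], "angular": [0, 0, 0], "claw": 1.8}, {"xyz": [0, 0, 0.2], "angular": [0, 0, 0], "claw": 1.8}, {"xyz": [0, 0, 0], "angular": [0, 0, 0], "claw": 1.8}]}}

```text
t: 9.15
eef_pos: [0.5692, -0.2407, 0.1242]
ee_rot: [3.139, -0.002, 0.224]
force: [-0.6, 0.8, 6.2]
width: 0.0211
gripper_force: 54.9
```

Request:
{"method": "servo_tool", "body": {"targets": [{"xyz": [0, 0, 0.1], "angular": [0, 0, 0], "claw": 1.8}, {"xyz": [0, 0, 0.1], "angular": [0, 0, 0], "claw": 1.8}]}}

```text
t: 9.35
eef_pos: [0.5701, -0.2412, 0.1241]
ee_rot: [3.138, -0.005, 0.225]
force: [-4.2, 2.1, 21.7]
width: 0.0212
gripper_force: 54.9
```

Request:
{"method": "servo_tool", "body": {"targets": [{"xyz": [0, 0, 0], "angular": [0, 0, 0], "claw": 1.8}, {"xyz": [0, 0, -1], "angular": [0, 0, 0], "claw": 1.8}, {"xyz": [0, 0, -4], "angular": [0, 0, 0], "claw": 1.8}, {"xyz": [0, 0, -4.5], "angular": [0, 0, 0], "claw": 1.8}, {"xyz": [0, 0, -4.5], "angular": [0, 0, 0], "claw": 1.8}, {"xyz": [0.97, -4.23, 0], "angular": [0, 0, 0], "claw": 1.8}, {"xyz": [0.97, -4.23, 0], "angular": [0, 0, 0], "claw": 1.8}, {"xyz": [0.97, -4.23, 0], "angular": [0, 0, 0], "claw": 1.8}, {"xyz": [0.97, -4.23, 0], "angular": [0, 0, 0], "claw": 1.8}, {"xyz": [0.97, -4.23, 0], "angular": [0, 0, 0], "claw": 1.8}, {"xyz": [0.97, -4.23, 0], "angular": [0, 0, 0], "claw": 1.8}, {"xyz": [0.97, -4.23, 0], "angular": [0, 0, 0], "claw": 1.8}, {"xyz": [0.97, -4.23, 0], "angular": [0, 0, 0], "claw": 1.8}, {"xyz": [0.97, -4.23, 0], "angular": [0, 0, 0], "claw": 1.8}, {"xyz": [0.97, -4.23, 0], "angular": [0, 0, 0], "claw": 1.8}, {"xyz": [0.97, -4.23, 0], "angular": [0, 0, 0], "claw": 1.8}]}}

```text
t: 10.95
eef_pos: [0.5685, 0.2394, 0.2607]
ee_rot: [-3.141, -0.001, 0.223]
force: [0.7, 0.1, -2.1]
width: 0.021
gripper_force: 54.9
```

Request:
{"method": "servo_tool", "body": {"targets": [{"xyz": [0, 0, 0], "angular": [0, 0, 7.5], "claw": 1.8}, {"xyz": [0, 0, 0], "angular": [0, 0, 7.5], "claw": 1.8}, {"xyz": [0, 0, 0], "angular": [0, 0, 7.5], "claw": 1.8}, {"xyz": [0, 0, 0], "angular": [0, 0, 7.5], "claw": 1.8}, {"xyz": [0, 0, 0], "angular": [0, 0, 7.5], "claw": 1.8}, {"xyz": [0, 0, 0], "angular": [0, 0, 7.3], "claw": 1.8}, {"xyz": [0, 0, 0], "angular": [0, 0, 0], "claw": 1.8}, {"xyz": [0, 0, 0], "angular": [0, 0, 0], "claw": 1.8}]}}

```text
t: 11.75
eef_pos: [0.5686, 0.2374, 0.2603]
ee_rot: [-3.141, -0.0, -0.555]
force: [-0.2, 0.4, -2.6]
width: 0.021
gripper_force: 54.9
```

Request:
{"method": "servo_tool", "body": {"targets": [{"xyz": [0.1, 0.0, 4.5], "angular": [0, 0, 0], "claw": 1.8}, {"xyz": [0, 0, 4.5], "angular": [0, 0, 0], "claw": 1.8}, {"xyz": [0, 0, 4], "angular": [0, 0, 0], "claw": 1.8}, {"xyz": [0, 0, 2.3], "angular": [0, 0, 0], "claw": 1.8}, {"xyz": [0, 0, 0.4], "angular": [0, 0, 0], "claw": 1.8}, {"xyz": [0, 0, 0.3], "angular": [0, 0, 0], "claw": 1.8}, {"xyz": [0, 0, 0.2], "angular": [0, 0, 0], "claw": 1.8}, {"xyz": [0, 0, 0.2], "angular": [0, 0, 0], "claw": 1.8}, {"xyz": [0, 0, 0], "angular": [0, 0, 0], "claw": 1.8}]}}

```text
t: 12.65
eef_pos: [0.5697, 0.237, 0.097]
ee_rot: [-3.14, -0.001, -0.559]
force: [-0.0, -0.4, -3.2]
width: 0.0212
gripper_force: 54.9
```

Request:
{"method": "servo_tool", "body": {"targets": [{"xyz": [0, 0, 0.1], "angular": [0, 0, 0], "claw": 1.8}, {"xyz": [0, 0, 0.1], "angular": [0, 0, 0], "claw": 1.8}, {"xyz": [0, 0, 0], "angular": [0, 0, 0], "claw": 1.8}]}}

```text
t: 12.95
eef_pos: [0.5699, 0.2369, 0.0955]
ee_rot: [-3.14, -0.001, -0.559]
force: [-2.2, -1.2, 4.2]
width: 0.0211
gripper_force: 54.9
```

Request:
{"method": "servo_tool", "body": {"targets": [{"xyz": [0, 0, 0], "angular": [0, 0, 0], "claw": 3}, {"xyz": [0, 0, 0], "angular": [0, 0, 0], "claw": 4.5}, {"xyz": [0, 0, 0], "angular": [0, 0, 0], "claw": 5}, {"xyz": [0, 0, 0], "angular": [0, 0, 0], "claw": 5}]}}

```text
t: 13.35
eef_pos: [0.5694, 0.2367, 0.0941]
ee_rot: [-3.141, -0.0, -0.559]
force: [0.4, 0.5, -0.5]
width: 0.0463
gripper_force: 0.0
```

Request:
{"method": "servo_tool", "body": {"targets": [{"xyz": [0, 0, -1], "angular": [0, 0, 0], "claw": 5}, {"xyz": [0, 0, -4], "angular": [0, 0, 0], "claw": 5}, {"xyz": [0, 0, -5], "angular": [0, 0, 0], "claw": 5}, {"xyz": [1.76, 4.21, 0], "angular": [0, 0, 0], "claw": 0}, {"xyz": [1.76, 4.21, 0], "angular": [0, 0, 0], "claw": 0}, {"xyz": [1.76, 4.21, 0], "angular": [0, 0, 0], "claw": 0}, {"xyz": [1.76, 4.21, 0], "angular": [0, 0, 0], "claw": 0}, {"xyz": [1.76, 4.21, 0], "angular": [0, 0, 0], "claw": 0}, {"xyz": [1.76, 4.21, 0], "angular": [0, 0, 0], "claw": 0}, {"xyz": [1.76, 4.21, 0], "angular": [0, 0, 0], "claw": 0}, {"xyz": [1.76, 4.21, 0], "angular": [0, 0, 0], "claw": 0}, {"xyz": [1.76, 4.21, 0], "angular": [0, 0, 0], "claw": 0}, {"xyz": [1.76, 4.21, 0], "angular": [0, 0, 0], "claw": 0}, {"xyz": [1.76, 4.21, 0], "angular": [0, 0, 0], "claw": 0}]}}

```text
t: 14.75
eef_pos: [0.4874, -0.2605, 0.1952]
ee_rot: [-3.141, -0.001, -0.559]
force: [0.8, 0.5, 0.3]
width: 0.0006
gripper_force: 0.0
```

Request:
{"method": "servo_tool", "body": {"targets": [{"xyz": [0, 0, 0], "angular": [0, 0, -7.5], "claw": 0}, {"xyz": [0, 0, 0], "angular": [0, 0, -7.5], "claw": 0}, {"xyz": [0, 0, 0], "angular": [0, 0, -7.5], "claw": 0}, {"xyz": [0, 0, 0], "angular": [0, 0, -7.5], "claw": 0}, {"xyz": [0, 0, 0], "angular": [0, 0, -7.5], "claw": 0}, {"xyz": [0, 0, 0], "angular": [0, 0, -7.3], "claw": 0}, {"xyz": [0, 0, 0], "angular": [0, 0, 0], "claw": 0}, {"xyz": [0, 0, 0], "angular": [0, 0, 0], "claw": 0}]}}

```text
t: 15.55
eef_pos: [0.4879, -0.2587, 0.1946]
ee_rot: [3.141, -0.001, 0.219]
force: [0.3, 0.1, -0.0]
width: 0.0002
gripper_force: 0.0
```

```bash
python3 - <<'E'
from m import *
f=grab("j");s=monitor.get_state(); print("car",tocar(s["eef_pos"])*1000,s["width"])
im=f["color"];hsv=cv2.cvtColor(im,cv2.COLOR_BGR2HSV)
roi=np.zeros(im.shape[:2],bool);roi[0:195,150:360]=1
rect(f,(hsv[...,2]<80)&(hsv[...,1]<120)&roi,.04,400,"tray")
t=viewer.grab_frame("top");pickle.dump(t,open("top2.pkl","wb"))
a=cv2.resize(t["color"][165:245,90:155],None,fx=4.6,fy=4.6,interpolation=cv2.INTER_CUBIC)
b=im[0:368,120:400]; o=np.zeros((368,a.shape[1]+280,3),np.uint8);o[:a.shape[0],:a.shape[1]]=a[:368];o[:,a.shape[1]:]=b
cv2.imwrite("pics/j2.png",o)
E
```

```text
15.6 [ 0.4878 -0.2586  0.1945] [ 3.1414e+00 -4.0000e-04  2.1920e-01] [-0.1 -1.1 -0.3]
car [-98.85315612   5.72374344] 0.0003711029057271003
tray (197, 60, 113, 96) [ 566.5 -239.9] [103.2 123.2] 12.56 car [-18.    6.7]
```

View pics/j2.png

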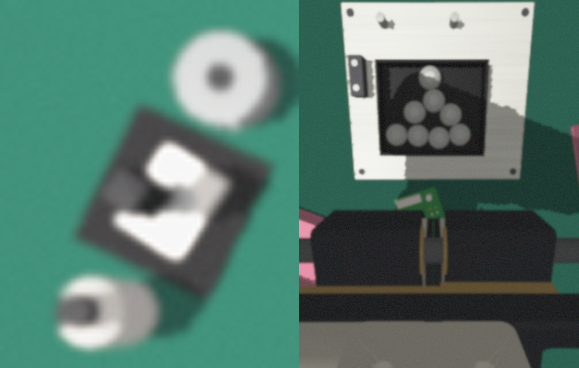

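The tamper stands upright on its pad with reel and flux bottle undisturbed (left), and the tray still shows eight separate nuggets (right, (433,108)). Next I'll lower the closed fingers behind the tray's near side and push towards the dowels.

Request:
{"method": "servo_tool", "body": {"targets": [{"xyz": [0, 0, 4.5], "angular": [0, 0, 0], "claw": 0}, {"xyz": [0, 0, 4.5], "angular": [0, 0, 0], "claw": 0}, {"xyz": [0, 0, 4], "angular": [0, 0, 0], "claw": 0}, {"xyz": [0, 0, 2.1], "angular": [0, 0, 0], "claw": 0}, {"xyz": [0, 0, 0], "angular": [0, 0, 0], "claw": 0}, {"xyz": [0.7, 0, 0], "angular": [0, 0, 0], "claw": 0}, {"xyz": [0.5, 0, 0], "angular": [0, 0, 0], "claw": 0}, {"xyz": [0.4, 0, 0], "angular": [0, 0, 0], "claw": 0}, {"xyz": [0.4, 0, 0], "angular": [0, 0, 0], "claw": 0}]}}

```text
t: 16.55
eef_pos: [0.5085, -0.2542, 0.0443]
ee_rot: [3.141, -0.002, 0.223]
force: [0.8, 0.8, -0.3]
width: 0.0005
gripper_force: 0.0
```

Request:
{"method": "servo_tool", "body": {"targets": [{"xyz": [0.4, 0, 0], "angular": [0, 0, 0], "claw": 0}, {"xyz": [0.4, 0, 0], "angular": [0, 0, 0], "claw": 0}, {"xyz": [0.4, 0, 0], "angular": [0, 0, 0], "claw": 0}, {"xyz": [0.4, 0, 0], "angular": [0, 0, 0], "claw": 0}, {"xyz": [0.4, 0, 0], "angular": [0, 0, 0], "claw": 0}, {"xyz": [0.4, 0, 0], "angular": [0, 0, 0], "claw": 0}, {"xyz": [0.4, 0, 0], "angular": [0, 0, 0], "claw": 0}]}}

```text
t: 17.25
eef_pos: [0.5348, -0.248, 0.043]
ee_rot: [-3.142, 0.0, 0.223]
force: [-0.6, -0.3, 0.2]
width: 0.0003
gripper_force: 0.0
```

```bash
cat >> m.py <<'E'
def tray(n="wrist"):
    f=viewer.grab_frame(n);im=f["color"];hsv=cv2.cvtColor(im,cv2.COLOR_BGR2HSV)
    roi=np.zeros(im.shape[:2],bool)
    if n=="wrist": roi[0:330,130:400]=1
    else: roi[145:255,255:370]=1
    rect(f,(hsv[...,2]<80)&(hsv[...,1]<120)&roi,.04,200,n); return f
E
python3 - <<'E'
from m import *
tray();tray("top")
E
```

```text
wrist (130, 293, 270, 37) [ 471.5 -270.6] [ 30.7 198.9] 12.82 car [-117.4   -2.4]
wrist (245, 218, 19, 69) [ 515.  -252.5] [51.4 12.5] 12.3 car [-71.    5.7]
wrist (130, 88, 270, 199) [ 555.9 -250.8] [132.1 186.2] 12.63 car [-30.7  -1.6]
wrist (130, 82, 14, 68) [ 587.1 -163.7] [39.   7.9] 6.0 car [18.9 76.5]
```

```bash
cat >> m.py <<'E'
def edges():
    # far rim edge and left rim edge of the tray, by grey-level crossing, on the rim plane z=.04
    f=viewer.grab_frame("wrist");g=f["color"].max(2).astype(float)
    home=C0+np.array([[np.cos(YAW),-np.sin(YAW)],[np.sin(YAW),np.cos(YAW)]])@np.array([.022,.022])
    c,s=np.cos(YAW),np.sin(YAW)
    def W(x,y,z): return np.array([C0[0]+c*x-s*y,C0[1]+s*x+c*y,z])
    def scan(mk,vals):
        prev=None
        for v in vals:
            u=proj(f,mk(v)); 
            if not(0<=u[0]<511 and 0<=u[1]<383): prev=None;continue
            b=cv2.getRectSubPix(g.astype(np.float32),(1,1),(float(u[0]),float(u[1])))[0,0]
            if prev is not None and prev>110 and b<=110: return round(v*1000,1)
            prev=b
    print("far edge x at y=",[(y,scan(lambda x:W(x,y/1000,.04),np.arange(.1,-.05,-.0005))) for y in(-40,-25,-5,10,25,45,60)])
    print("left edge y at x=",[(x,scan(lambda y:W(x/1000,y,.04),np.arange(.083,.03,-.0005))) for x in(-20,-10,0,10,20,30,40,50)])
    return f
E
python3 - <<'E'
from m import *
f=edges();s=monitor.get_state();print((tocar(s["eef_pos"])*1000).round(1),s["force"].round(1))
E
```

```text
far edge x at y= [(-40, np.float64(34.5)), (-25, np.float64(34.5)), (-5, np.float64(35.0)), (10, np.float64(35.5)), (25, np.float64(35.5)), (45, np.float64(35.5)), (60, np.float64(35.5))]
left edge y at x= [(-20, np.float64(70.0)), (-10, np.float64(69.5)), (0, np.float64(69.5)), (10, np.float64(69.5)), (20, np.float64(69.5)), (30, np.float64(69.5)), (40, None), (50, None)]
[-50.7   5.8] [-1.2 -0.2 -0.7]
```

```bash
python3 - <<'E'
from m import *
f=viewer.grab_frame("wrist");g=f["color"].max(2).astype(np.float32)
c,s=np.cos(YAW),np.sin(YAW)
def b(x,y,z):
    u=proj(f,[C0[0]+c*x-s*y,C0[1]+s*x+c*y,z]); return int(cv2.getRectSubPix(g,(1,1),(float(u[0]),float(u[1])))[0,0]) if 0<=u[0]<511 and 0<=u[1]<383 else -1
print("x from 100 step -5")
for z in(.04,):
  for y in range(-90,100,15): print(y,[b(x/1000,y/1000,z) for x in range(100,-80,-5)])
E
```

```text
x from 100 step -5
-90 [-1, -1, -1, -1, -1, 221, 223, 221, 222, 223, 223, 221, 219, 219, 223, 222, 225, 220, 220, 138, 131, 129, 128, 128, 127, 126, 128, 127, 129, 131, 129, 131, 65, 63, 63, 61]
-75 [-1, -1, -1, -1, -1, 225, 226, 224, 225, 225, 225, 223, 222, 225, 226, 226, 227, 223, 153, 134, 132, 130, 130, 130, 129, 128, 131, 129, 131, 134, 130, 43, 37, 38, 42, 39]
-60 [-1, -1, -1, -1, -1, 228, 227, 227, 227, 225, 225, 223, 224, 226, 225, 226, 227, 168, 132, 134, 134, 132, 128, 132, 130, 130, 131, 131, 92, 36, 34, 36, 40, 40, 43, 38]
-45 [-1, -1, -1, -1, -1, 230, 229, 230, 228, 227, 226, 224, 226, 163, 28, 29, 28, 27, 24, 27, 28, 31, 26, 24, 23, 26, 23, 26, 34, 37, 36, 37, 39, 38, 40, 40]
-30 [-1, -1, -1, -1, 232, 231, 231, 231, 230, 229, 227, 226, 228, 161, 31, 31, 31, 35, 32, 32, 33, 34, 31, 33, 27, 27, 62, 114, 60, 36, 35, 39, 42, 38, 37, 37]
-15 [-1, -1, -1, -1, 230, 212, 104, 123, 232, 230, 228, 228, 230, 165, 29, 35, 31, 31, 31, 33, 29, 31, 108, 117, 113, 112, 103, 99, 58, 34, 35, 39, 39, 37, 38, 37]
0 [-1, -1, -1, -1, 235, 232, 232, 232, 234, 232, 231, 230, 232, 84, 22, 93, 
[... 360 characters left out ...]
, 114, 111, 32, 106, 63, 32, 35, 36, 36, 38, 37, 38]
45 [-1, -1, -1, -1, -1, 235, 142, 144, 237, 234, 138, 136, 136, 70, 26, 33, 33, 30, 30, 30, 34, 30, 31, 29, 32, 30, 99, 118, 69, 36, 37, 39, 38, 37, 39, 39]
60 [-1, -1, -1, -1, -1, 224, 127, 235, 237, 136, 140, 137, 136, 69, 23, 26, 22, 23, 25, 29, 26, 24, 27, 26, 23, 26, 24, 22, 33, 32, 30, 37, 39, 38, 36, 37]
75 [-1, -1, -1, -1, -1, 235, 236, 235, 157, 135, 138, 137, 135, 44, 44, 43, 47, 43, 44, 44, 113, 135, 135, 132, 133, 129, 135, 170, 187, 44, 35, 38, 40, 37, 35, 40]
90 [-1, -1, -1, -1, -1, 235, 237, 235, 236, 235, 237, 147, 78, 102, 111, 52, 52, 51, 98, 109, 57, 134, 133, 130, 231, 227, 231, 228, 230, 232, 230, 233, 110, 60, 63, 58]
```

```bash
python3 - <<'E'
from m import *
f=pickle.load(open("g.pkl","rb"));T=np.array([.4245,-.2672,.2539]);y=.2192
tx=np.array([np.cos(y),np.sin(y),0]);ty=np.array([np.sin(y),-np.cos(y),0])
for a,b in((.025,.02),(.025,-.02),(0,0)): print("foot",proj(f,T+tx*a+ty*b+[0,0,-.084]))
print("cam rel g",(-np.array(f["R"]).T@f["t"]-T).round(4))
f=pickle.load(open("j.pkl","rb"));T=np.array([.4878,-.2586,.1945])
print("cam rel j",(-np.array(f["R"]).T@f["t"]-T).round(4),"tip",proj(f,T+[0,0,-.022]))
f=viewer.grab_frame("wrist");s=monitor.get_state();T=s["eef_pos"]
print("cam rel now",(-np.array(f["R"]).T@f["t"]-T).round(4),"tip",proj(f,T+[0,0,-.022]),T,s["force"].round(1),s["t"])
F=pickle.load(open("top2.pkl","rb"));t=viewer.grab_frame("top")
g=t["color"].max(2); g0=pickle.load(open("f0.pkl","rb"))["top"]["color"].max(2)
u=proj(t,[.585,-.2425,.02]);print(u);u,v=u.astype(int)
for r in range(v-40,v+70,5): print(r,g0[r,u],g[r,u-8:u+9:4])
g=f["color"].max(2)
for r in range(60,300,8): print(r,g[r,200:300:8])
E
```

```text
foot [275.41350439 168.20294723]
foot [232.82012725 168.19773742]
foot [254.11215267 193.91097258]
cam rel g [0.0651 0.0144 0.1642]
cam rel j [0.0651 0.0144 0.1644] tip [253.91308563 215.83765206]
cam rel now [0.0652 0.0148 0.1642] tip [254.04165673 215.98599165] [ 0.53437864 -0.24799912  0.0429687 ] [ 0.4 -0.8  1.3] 17.5
[313.03109897 200.00710987]
160 239 [169 224 246 247 247]
165 246 [247 247 247 247 247]
170 236 [247 247 246 247 247]
175 247 [247 247 247 247 247]
180 247 [217 233 243 245 247]
185 161 [125 123 122 121 120]
190 66 [139 140 137 135 136]
195 197 [149 148 149 147 147]
200 230 [157 155 154 154 153]
205 229 [174 172 169 168 168]
210 144 [171 171 172 171 171]
215 210 [156 156 157 157 156]
220 182 [148 146 147 150 149]
225 72 [138 139 140 141 141]
230 247 [122 123 125 127 127]
235 247 [135 165 178 243 220]
240 245 [215 212 193 165 121]
245 126 [ 95  91  91  97 127]
250 220 [ 91  99 162 157 195]
255 241 [162 211 183 149 147]
260 209 [136 149 143  88 127]
265 213 [ 92 139 146  82 125]
60 [186 234 235 235 235 234 231 233 232 231 230 230 228]
68 [139 135 148 213 232 232 233 2
[... 814 characters left out ...]
 112]
188 [ 36  44 112 111 104  32  27  30  26 109 115 111 109]
196 [ 97  32  34  97  95  33  30  31  34  29  89 100 100]
204 [114  93 109 115 114 105  36 103 113 102  36 109 118]
212 [ 39  35  32  39  36  39  97 112 115  34  36  38  35]
220 [ 32  34  36  35  37  35  70  37 103  35  35  36  28]
228 [39 42 31 37 38 48 57 40 99 28 38 37 33]
236 [34 38 37 41 39 60 49 36 97 41 41 36 38]
244 [37 36 31 39 34 65 64 61 84 39 39 39 43]
252 [34 40 38 39 38 73 64 60 86 38 36 35 35]
260 [37 46 41 41 42 66 60 62 85 43 32 40 39]
268 [38 36 44 40 39 69 38 49 96 39 37 36 39]
276 [38 35 36 36 34 41 38 42 86 41 38 38 38]
284 [45 46 44 44 45 37 45 46 97 96 99 95 97]
292 [86 87 85 86 81 85 84 81 86 84 85 84 84]
```

```bash
python3 - <<'E'
from m import *
f=viewer.grab_frame("scene");f0=pickle.load(open("f0.pkl","rb"))["scene"]
c,s=np.cos(YAW),np.sin(YAW)
W=lambda x,y,z:[C0[0]+c*x-s*y,C0[1]+s*x+c*y,z]
for tag,tx,ty in(("old",-18,6.7),("home",22,22)):
    print(tag,[proj(f,W((tx+a*53)/1000,(ty+b*63)/1000,.04)).round(0).tolist() for a,b in((1,1),(1,-1),(-1,-1),(-1,1))])
for n,F in(("then",f0),("now",f)):
    h=cv2.cvtColor(F["color"],cv2.COLOR_BGR2HSV);m=((h[...,2]<90)&(h[...,1]<120)).astype(np.uint8);m[:150]=0;m[260:]=0;m[:,:190]=0;m[:,262:]=0
    k,_=cv2.findContours(m,cv2.RETR_EXTERNAL,cv2.CHAIN_APPROX_SIMPLE);print(n,[cv2.boundingRect(q) for q in k if cv2.contourArea(q)>60])
    print(*[''.join('%4d'%v for v in F["color"].max(2)[r,195:262:4]) for r in range(160,206,4)],sep="\n")
print("tip",proj(f,monitor.get_state()["eef_pos"]+[0,0,-.022]))
E
```

```text
old [[233.0, 189.0], [198.0, 178.0], [218.0, 163.0], [251.0, 173.0]]
home [[230.0, 198.0], [194.0, 186.0], [215.0, 170.0], [249.0, 180.0]]
then [(201, 165, 50, 32)]
 125 125 127 125 126 125 125 125 124 124 124 125 124 146 150 145  90
 126 127 126 128 203 190 101 122 126 126 125 124 125 176 183 179 144
 125 126 153 246 242  86  66  69  71  95 116 126 144 203 190 140 188
 124 192 242 221  71  70 165 213  78 198 133  68 102 147 170 180 172
 231 244 157  71  75  76 165 230 197 207 181 147  64  68 160 208 144
 242 152  76  77  81  76 143 170 210 211 179 215  81  68 176 243 243
 242 181  72  76  75  79 218 229 155 160  81  81  69 100 243 243 243
 241 240 175  81  72  73  72  81  75  78  75  72 106 235 241 241 241
 242 203 242 243 239 162  76  71  74  71  74 107 111 105 242 236 148
 243 174 239 243 243 243 245 239 165  76 147 101  91 185 237 143 127
 243 244 243 243 243 243 244 190 244 244 234  86 190 229 140 128 127
 135 163 221 243 244 243 236 170 244 243 243 243 234 134 129 129 128
now [(190, 162, 17, 15), (200, 161, 52, 41)]
 123 125 129 127 129 127 127 137 124 160 147 125 106 142 115  91  69
  85  86  88 100 129 164  97 127 135 148 149 105  82 109 113 108  93
  86  87  97 158 148  68  62  65 131 161 127  83  94 131 115  90 113
  87 116 156 128  66  66 131 138 105  98  61  60  72 104 149 160 134
 140 159  99  68  69  73 140 133 145 140 138  99  89  61  96 123  88
 221 101  75  73  69  74 140 142 101 137 139 138  99  61 107 158 157
 244 185  73  72  72  71 128 146 100 148 109  71  63  75 152 208 244
 242 243 180  80  68  71  70  69  65  68  66  67  77 142 204 243 243
 243 209 244 245 222 102  72  72  70  70  68  79  81  83 156 227 150
 244 181 241 244 244 246 167 153 104  72  98  87  80 114 157 117 129
 245 245 244 244 244 245 246 181 161 162 158  84 118 159  99 127 129
 138 167 224 245 245 244 238 176 241 164 163 184 206 119 129 128 129
tip [230.95102758 175.78447979]
```

```bash
python3 - <<'E'
from m import *
now=viewer.grab_frame("wrist");pickle.dump(now,open("now.pkl","wb"))
c,s=np.cos(YAW),np.sin(YAW)
W=lambda x,y,z:np.array([C0[0]+c*x-s*y,C0[1]+s*x+c*y,z])
# rectified views: plane z, 2 mm per cell, carrier frame
for tag,z in(("i",.030),("j",.030),("now",.030)):
    f=pickle.load(open(tag+".pkl","rb"));xs=np.arange(.045,-.082,-.001);ys=np.arange(.085,-.065,-.001)
    M=np.array([[proj(f,W(x,y,z)) for y in ys] for x in xs],np.float32)
    g=cv2.remap(f["color"].max(2),M[...,0],M[...,1],cv2.INTER_LINEAR)
    m=(g>60).astype(np.uint8)
    d=cv2.distanceTransform(m,cv2.DIST_L2,5);pk=(d==cv2.dilate(d,np.ones((15,15))))&(d>8)
    print(tag,[(round(1000*xs[a]),round(1000*ys[b]),round(float(d[a,b]),1)) for a,b in zip(*np.nonzero(pk))])
    print(' y=-5 ',g[::3,90].tolist());print(' y=40',g[::3,45].tolist())
E
```

```text
i [(45, 77, 12.6), (45, 61, 9.0), (45, 60, 9.0), (45, 59, 9.0), (45, 58, 9.0), (45, 57, 9.0), (45, 56, 9.0), (45, 55, 9.0), (45, 54, 9.0), (45, 53, 9.0), (45, 52, 9.0), (45, 51, 9.0), (45, 50, 9.0), (45, 49, 9.0), (45, 48, 9.0), (45, 47, 9.0), (45, 46, 9.0), (45, 45, 9.0), (45, 44, 9.0), (45, 43, 9.0), (45, 42, 9.0), (45, 41, 9.0), (45, 40, 9.0), (45, 39, 9.0), (45, 38, 9.0), (45, 37, 9.0), (45, 36, 9.0), (45, 35, 9.0), (45, 34, 9.0), (45, 33, 9.0), (45, 32, 9.0), (45, 31, 9.0), (45, 30, 9.0), (45, 29, 9.0), (45, 28, 9.0), (45, 27, 9.0), (45, 26, 9.0), (45, 25, 9.0), (45, 24, 9.0), (45, 23, 9.0), (45, 22, 9.0), (45, 21, 9.0), (45, 20, 9.0), (45, 19, 9.0), (45, 18, 9.0), (45, 17, 9.0), (45, 16, 9.0), (45, 15, 9.0), (45, 14, 9.0), (45, 13, 9.0), (45, 12, 9.0), (45, 11, 9.0), (45, 10, 9.0), (45, 9, 9.0), (45, 8, 9.0), (45, 7, 9.0), (45, 6, 9.0), (45, 5, 9.0), (45, 4, 9.0), (45, 3, 9.0), (45, 2, 9.0), (45, 1, 9.0), (45, 0, 9.0), (45, -8, 9.2), (45, -18, 9.2), (45, -27, 9.2), (45, -28, 9.2), (45, -42, 9.4), (45, -65, 14.0), (22, -65, 10.0), (21, -65, 10.0), (20, -65, 10.0), (19, -65, 10.0
[... 8789 characters left out ...]
-19, 85, 13.0), (-19, 27, 12.4), (-20, 85, 13.0), (-21, 85, 13.0), (-21, -14, 12.8), (-22, 85, 13.0), (-23, 85, 13.0), (-24, 85, 13.0), (-25, 85, 13.0), (-26, 85, 13.0), (-27, 85, 13.0), (-28, 85, 13.0), (-29, 85, 13.0), (-30, 85, 13.0), (-31, 85, 13.0), (-32, 85, 13.0), (-33, 85, 13.0), (-34, 85, 13.0), (-35, 85, 13.0)]
 y=-5  [229, 231, 226, 86, 26, 30, 34, 36, 31, 35, 34, 35, 33, 33, 44, 96, 108, 110, 106, 101, 100, 107, 108, 106, 103, 63, 33, 87, 109, 112, 37, 37, 33, 34, 33, 37, 41, 45, 45, 48, 50, 53, 52]
 y=40 [139, 137, 139, 71, 29, 29, 29, 35, 33, 32, 34, 32, 31, 34, 31, 34, 33, 31, 32, 32, 48, 67, 61, 35, 32, 26, 43, 94, 100, 103, 38, 38, 36, 34, 37, 37, 39, 37, 36, 39, 41, 39, 38]
```

The numbers say the tray hasn't moved although the TCP is past its near wall with no force, so the fingertips must have passed over the rim. I'll lift, back out and feel for the plate to find the true tip height.

Request:
{"method": "servo_tool", "body": {"targets": [{"xyz": [0, 0, -1], "angular": [0, 0, 0], "claw": 0}, {"xyz": [0, 0, -2], "angular": [0, 0, 0], "claw": 0}, {"xyz": [-2, 0, 0], "angular": [0, 0, 0], "claw": 0}, {"xyz": [-2, 0, 0], "angular": [0, 0, 0], "claw": 0}, {"xyz": [0, 0, 2], "angular": [0, 0, 0], "claw": 0}, {"xyz": [0, 0, 1], "angular": [0, 0, 0], "claw": 0}, {"xyz": [0, 0, 0], "angular": [0, 0, 0], "claw": 0}]}}

```text
t: 18.35
eef_pos: [0.4948, -0.2567, 0.0422]
ee_rot: [-3.141, 0.002, 0.222]
force: [-0.3, -0.2, -0.9]
width: 0.0003
gripper_force: 0.0
```

Request:
{"method": "servo_tool", "body": {"targets": [{"xyz": [0, 0, 0.2], "angular": [0, 0, 0], "claw": 0}, {"xyz": [0, 0, 0.2], "angular": [0, 0, 0], "claw": 0}, {"xyz": [0, 0, 0.2], "angular": [0, 0, 0], "claw": 0}]}}

```text
t: 18.65
eef_pos: [0.4961, -0.2568, 0.0373]
ee_rot: [3.141, -0.001, 0.223]
force: [-0.4, 0.4, 0.1]
width: 0.0004
gripper_force: 0.0
```

Request:
{"method": "servo_tool", "body": {"targets": [{"xyz": [0, 0, 0.2], "angular": [0, 0, 0], "claw": 0}, {"xyz": [0, 0, 0.2], "angular": [0, 0, 0], "claw": 0}, {"xyz": [0, 0, 0], "angular": [0, 0, 0], "claw": 0}]}}

```text
t: 18.95
eef_pos: [0.4954, -0.2568, 0.0328]
ee_rot: [-3.141, 0.0, 0.223]
force: [0.6, 0.5, -0.2]
width: 0.0005
gripper_force: 0.0
```

Request:
{"method": "servo_tool", "body": {"targets": [{"xyz": [0, 0, 0.2], "angular": [0, 0, 0], "claw": 0}, {"xyz": [0, 0, 0], "angular": [0, 0, 0], "claw": 0}]}}

```text
t: 19.15
eef_pos: [0.4954, -0.2568, 0.0308]
ee_rot: [-3.141, 0.0, 0.223]
force: [0.3, 0.6, 0.1]
width: 0.0002
gripper_force: 0.0
```

Request:
{"method": "servo_tool", "body": {"targets": [{"xyz": [0, 0, 0.2], "angular": [0, 0, 0], "claw": 0}, {"xyz": [0, 0, 0], "angular": [0, 0, 0], "claw": 0}]}}

```text
t: 19.35
eef_pos: [0.4954, -0.2568, 0.0288]
ee_rot: [-3.141, 0.0, 0.223]
force: [1.0, 0.3, -0.3]
width: 0.0002
gripper_force: 0.0
```

Request:
{"method": "servo_tool", "body": {"targets": [{"xyz": [0, 0, 0.2], "angular": [0, 0, 0], "claw": 0}, {"xyz": [0, 0, 0.1], "angular": [0, 0, 0], "claw": 0}, {"xyz": [0, 0, 0], "angular": [0, 0, 0], "claw": 0}]}}

```text
t: 19.65
eef_pos: [0.4954, -0.2568, 0.0258]
ee_rot: [-3.141, 0.0, 0.223]
force: [0.1, -0.5, 0.3]
width: 0.0002
gripper_force: 0.0
```

Request:
{"method": "servo_tool", "body": {"targets": [{"xyz": [0, 0, 0.2], "angular": [0, 0, 0], "claw": 0}, {"xyz": [0, 0, 0.1], "angular": [0, 0, 0], "claw": 0}, {"xyz": [0, 0, 0], "angular": [0, 0, 0], "claw": 0}]}}

```text
t: 19.95
eef_pos: [0.4954, -0.2568, 0.0229]
ee_rot: [-3.141, 0.0, 0.223]
force: [-1.4, 0.3, -0.2]
width: 0.0008
gripper_force: 0.0
```

```bash
python3 - <<'E'
from m import *
f=viewer.grab_frame("scene");s=monitor.get_state();T=s["eef_pos"];print(T,s["force"].round(1),s["t"])
print("pushing rim pts",proj(f,[T[0],T[1],.0]).round(1),proj(f,T).round(1),proj(f,T+[0,0,.05]).round(1))
g=f["color"].max(2);u=proj(f,T).astype(int)
for r in range(u[1]-22,u[1]+14,2): print(r,g[r,u[0]-16:u[0]+18:2])
E
```

```text
[ 0.49547486 -0.25685884  0.02296555] [-0.5 -0.2 -0.5] 20.0
pushing rim pts [238.  175.6] [237.7 169.5] [237.1 155.9]
147 [ 73  62  63  66  69  84  73  85 103 111 113 106  88  69  60  61  63]
149 [87 63 67 62 84 89 65 63 64 65 77 91 99 94 78 61 62]
151 [103  74  68  66  84  84  65  64  66  67  98  79  71 121 117  84  79]
153 [125 118 109  95  96  98  64  64  63  84 108  89  84 107 112 110 132]
155 [126 126 129 126 133 149 129  95  81  73 115 134 115  99  87  90 144]
157 [126 127 127 126 133 152 158 108 134 143 148 145 129 104  81  83 139]
159 [128 126 126 126 125 148 157 105 144 163 152 137 102  87  87  84 136]
161 [116 125 127 126 128 144 159 107 136 162 155 141  90 100 106  99 122]
163 [ 83  97 107 119 124 140 162 110 114 159 152 132  94 112 117 112 113]
165 [ 73  77  82  86 101 136 161 114 129 158 153 139 105 107 110 106  92]
167 [ 64  66  67  69  75 111 153 117 140 161 150 128 126 122 114  98  63]
169 [ 73  69  68  67  62  68  90  80 114 149 124 104 148 138 135 145 137]
171 [125 119  88  79  85  75  64  61  68  78  76  90 127 129 149 169 166]
173 [145 143 125 131 136 122  85  70  66  61  62  65  69  79  97 118 123]
175 [142 141 138 146 148 142 126 125 117  80  66  65  62  64  63  85 104]
177 [145 134 113 141 146 139 142 144 144 122 119 118  87  60  65 107 155]
179 [141 136 110 105 128 137 139 147 143 140 141 124  83  63  64 108 157]
181 [152 144 138 117 137 142 142 131 111 132 121  77  65  64  61 103 158]
```

No plate contact even at TCP z 23 mm, so the closed tips are shorter than expected, but they're now well below the 40 mm rim. I'll push at this height, slowly.

Request:
{"method": "servo_tool", "body": {"targets": [{"xyz": [0.4, 0, 0], "angular": [0, 0, 0], "claw": 0}, {"xyz": [0.4, 0, 0], "angular": [0, 0, 0], "claw": 0}, {"xyz": [0.4, 0, 0], "angular": [0, 0, 0], "claw": 0}, {"xyz": [0.4, 0, 0], "angular": [0, 0, 0], "claw": 0}]}}

```text
t: 20.4
eef_pos: [0.511, -0.2532, 0.023]
ee_rot: [-3.141, 0.001, 0.223]
force: [-1.9, -1.1, 1.7]
width: 0.0003
gripper_force: 1.0
```

```bash
cat >> m.py <<'E'
def st():
    s=monitor.get_state();T=s["eef_pos"];print(round(s["t"],2),"car",(tocar(T)*1000).round(1),"z",T[2].round(4),"F",s["force"].round(1),"yaw",s["ee_rot"][2].round(3))
E
python3 -c "
from m import *
st();edges();st()"
```

```text
20.4 car [-75.1   5.9] z 0.023 F [-1.9 -1.1  1.7] yaw 0.223
far edge x at y= [(-40, np.float64(40.0)), (-25, np.float64(40.0)), (-5, np.float64(40.0)), (10, np.float64(40.0)), (25, np.float64(40.0)), (45, np.float64(40.0)), (60, np.float64(40.0))]
left edge y at x= [(-20, np.float64(70.0)), (-10, np.float64(70.0)), (0, np.float64(70.0)), (10, np.float64(70.0)), (20, np.float64(69.5)), (30, np.float64(70.0)), (40, np.float64(68.5)), (50, None)]
20.45 car [-74.3   5.8] z 0.023 F [-0.6 -1.   0.9] yaw 0.223
```

The tray is moving squarely. I'll continue.

Request:
{"method": "servo_tool", "body": {"targets": [{"xyz": [0.4, 0, 0], "angular": [0, 0, 0], "claw": 0}, {"xyz": [0.4, 0, 0], "angular": [0, 0, 0], "claw": 0}, {"xyz": [0.4, 0, 0], "angular": [0, 0, 0], "claw": 0}, {"xyz": [0.4, 0, 0], "angular": [0, 0, 0], "claw": 0}, {"xyz": [0.4, 0, 0], "angular": [0, 0, 0], "claw": 0}, {"xyz": [0.4, 0, 0], "angular": [0, 0, 0], "claw": 0}, {"xyz": [0.3, 0, 0], "angular": [0, 0, 0], "claw": 0}, {"xyz": [0.2, 0, 0], "angular": [0, 0, 0], "claw": 0}]}}

```text
t: 21.25
eef_pos: [0.5397, -0.2468, 0.023]
ee_rot: [3.142, 0.0, 0.223]
force: [-1.9, -0.4, -0.2]
width: 0.0004
gripper_force: 0.9
```

Request:
{"method": "servo_tool", "body": {"targets": [{"xyz": [0.2, 0, 0], "angular": [0, 0, 0], "claw": 0}, {"xyz": [0.2, 0, 0], "angular": [0, 0, 0], "claw": 0}]}}

```text
t: 21.45
eef_pos: [0.5418, -0.2461, 0.0229]
ee_rot: [-3.141, 0.003, 0.222]
force: [-8.6, -3.9, 5.6]
width: 0.0003
gripper_force: 4.9
```

```bash
python3 -c "
from m import *
st();edges()"
```

```text
21.45 car [-43.4   6.1] z 0.0229 F [-8.6 -3.9  5.6] yaw 0.222
far edge x at y= [(-40, np.float64(71.5)), (-25, np.float64(71.5)), (-5, np.float64(71.5)), (10, np.float64(71.5)), (25, np.float64(71.5)), (45, np.float64(71.5)), (60, np.float64(71.5))]
left edge y at x= [(-20, np.float64(70.0)), (-10, np.float64(70.0)), (0, np.float64(70.0)), (10, np.float64(70.0)), (20, np.float64(70.0)), (30, np.float64(69.5)), (40, np.float64(70.0)), (50, np.float64(70.0))]
```

Request:
{"method": "servo_tool", "body": {"targets": [{"xyz": [0.1, 0, 0], "angular": [0, 0, 0], "claw": 0}, {"xyz": [0.1, 0, 0], "angular": [0, 0, 0], "claw": 0}]}}

```text
t: 21.7
eef_pos: [0.5418, -0.246, 0.0227]
ee_rot: [-3.14, 0.006, 0.222]
force: [-13.0, -4.2, 7.2]
width: 0.0004
gripper_force: 6.4
```

The tray is hard against the dowels (13 N, no further motion). Now I'll go round to its right end.

Request:
{"method": "servo_tool", "body": {"targets": [{"xyz": [-0.5, 0, 0], "angular": [0, 0, 0], "claw": 0}, {"xyz": [-1.5, 0, 0], "angular": [0, 0, 0], "claw": 0}, {"xyz": [0, 0, -3], "angular": [0, 0, 0], "claw": 0}, {"xyz": [0, 0, -3], "angular": [0, 0, 0], "claw": 0}, {"xyz": [2.8, 3.4, 0], "angular": [0, 0, 0], "claw": 0}, {"xyz": [2.8, 3.4, 0], "angular": [0, 0, 0], "claw": 0}, {"xyz": [2.9, 3.2, 0], "angular": [0, 0, 0], "claw": 0}, {"xyz": [0, 0, 0], "angular": [0, 0, 0], "claw": 0}, {"xyz": [0, 0, 3], "angular": [0, 0, 0], "claw": 0}, {"xyz": [0, 0, 2], "angular": [0, 0, 0], "claw": 0}, {"xyz": [0, 0, 0.8], "angular": [0, 0, 0], "claw": 0}, {"xyz": [0, 0, 0], "angular": [0, 0, 0], "claw": 0}]}}

```text
t: 22.9
eef_pos: [0.6298, -0.3286, 0.024]
ee_rot: [-3.141, 0.002, 0.223]
force: [-0.8, 0.2, 0.4]
width: 0.0006
gripper_force: 0.0
```

```bash
python3 -c "
from m import *
st();edges()"
```

```text
22.9 car [ 24.3 -93.7] z 0.024 F [-0.8  0.2  0.4] yaw 0.223
far edge x at y= [(-40, np.float64(75.0)), (-25, np.float64(74.0)), (-5, np.float64(74.5)), (10, np.float64(74.5)), (25, np.float64(74.5)), (45, np.float64(74.5)), (60, np.float64(10.5))]
left edge y at x= [(-20, None), (-10, np.float64(30.5)), (0, None), (10, None), (20, None), (30, np.float64(36.0)), (40, np.float64(36.0)), (50, None)]
```

Now I'll push towards the stop, about 14 mm plus the approach.

Request:
{"method": "servo_tool", "body": {"targets": [{"xyz": [0, -0.5, 0], "angular": [0, 0, 0], "claw": 0}, {"xyz": [0, -0.4, 0], "angular": [0, 0, 0], "claw": 0}, {"xyz": [0, -0.4, 0], "angular": [0, 0, 0], "claw": 0}, {"xyz": [0, -0.4, 0], "angular": [0, 0, 0], "claw": 0}]}}

```text
t: 23.35
eef_pos: [0.6272, -0.3117, 0.0258]
ee_rot: [3.141, -0.001, 0.223]
force: [0.5, 0.4, -0.5]
width: 0.0008
gripper_force: 0.0
```

Request:
{"method": "servo_tool", "body": {"targets": [{"xyz": [0, -0.4, 0], "angular": [0, 0, 0], "claw": 0}, {"xyz": [0, -0.3, 0], "angular": [0, 0, 0], "claw": 0}, {"xyz": [0, -0.2, 0], "angular": [0, 0, 0], "claw": 0}]}}

```text
t: 23.65
eef_pos: [0.6253, -0.3034, 0.0254]
ee_rot: [3.141, -0.001, 0.223]
force: [-0.5, -2.5, 0.8]
width: 0.0006
gripper_force: 1.0
```

Request:
{"method": "servo_tool", "body": {"targets": [{"xyz": [0, -0.2, 0], "angular": [0, 0, 0], "claw": 0}, {"xyz": [0, -0.2, 0], "angular": [0, 0, 0], "claw": 0}]}}

```text
t: 23.85
eef_pos: [0.6243, -0.2996, 0.0252]
ee_rot: [3.141, -0.0, 0.223]
force: [1.2, -1.4, 0.4]
width: 0.0001
gripper_force: 1.0
```

Request:
{"method": "servo_tool", "body": {"targets": [{"xyz": [0, -0.2, 0], "angular": [0, 0, 0], "claw": 0}, {"xyz": [0, -0.2, 0], "angular": [0, 0, 0], "claw": 0}]}}

```text
t: 24.05
eef_pos: [0.6233, -0.2956, 0.0251]
ee_rot: [3.141, -0.0, 0.223]
force: [0.7, -2.5, 0.6]
width: 0.0008
gripper_force: 1.0
```

Request:
{"method": "servo_tool", "body": {"targets": [{"xyz": [0, -0.2, 0], "angular": [0, 0, 0], "claw": 0}, {"xyz": [0, -0.1, 0], "angular": [0, 0, 0], "claw": 0}]}}

```text
t: 24.25
eef_pos: [0.6225, -0.2925, 0.025]
ee_rot: [-3.142, 0.0, 0.223]
force: [0.3, -1.3, 1.3]
width: 0.0006
gripper_force: 1.0
```

```bash
python3 -c "
from m import *
st();edges()"
```

```text
24.25 car [ 25.1 -56.9] z 0.025 F [ 0.3 -1.3  1.3] yaw 0.223
far edge x at y= [(-40, np.float64(75.0)), (-25, np.float64(75.0)), (-5, np.float64(75.0)), (10, np.float64(74.5)), (25, np.float64(74.5)), (45, np.float64(74.5)), (60, np.float64(74.0))]
left edge y at x= [(-20, None), (-10, np.float64(73.5)), (0, np.float64(73.5)), (10, np.float64(74.0)), (20, np.float64(45.0)), (30, np.float64(73.5)), (40, np.float64(73.5)), (50, None)]
```

Request:
{"method": "servo_tool", "body": {"targets": [{"xyz": [0, -0.3, 0], "angular": [0, 0, 0], "claw": 0}, {"xyz": [0, -0.3, 0], "angular": [0, 0, 0], "claw": 0}, {"xyz": [0, -0.2, 0], "angular": [0, 0, 0], "claw": 0}]}}

```text
t: 24.6
eef_pos: [0.6229, -0.2914, 0.0273]
ee_rot: [3.133, -0.002, 0.224]
force: [2.4, -37.1, 0.0]
width: 0.0001
gripper_force: 18.9
```

Request:
{"method": "servo_tool", "body": {"targets": [{"xyz": [0, -0.2, 0], "angular": [0, 0, 0], "claw": 0}, {"xyz": [0, -0.1, 0], "angular": [0, 0, 0], "claw": 0}]}}

```text
t: 24.8
eef_pos: [0.623, -0.2912, 0.0283]
ee_rot: [3.13, -0.004, 0.224]
force: [3.4, -45.6, -0.2]
width: -0.0001
gripper_force: 22.9
```

Request:
{"method": "servo_tool", "body": {"targets": [{"xyz": [0, -0.1, 0], "angular": [0, 0, 0], "claw": 0}, {"xyz": [0, -0.1, 0], "angular": [0, 0, 0], "claw": 0}]}}

```text
t: 25.0
eef_pos: [0.623, -0.2909, 0.0289]
ee_rot: [3.128, -0.004, 0.224]
force: [2.8, -53.8, 1.3]
width: 0.0002
gripper_force: 26.5
```

It's firm at 54 N, but the measured left edge doesn't match the stop yet. I'll back off and measure from above.

Request:
{"method": "servo_tool", "body": {"targets": [{"xyz": [0, 0.8, 0], "angular": [0, 0, 0], "claw": 0}, {"xyz": [0, 1.2, 0], "angular": [0, 0, 0], "claw": 0}, {"xyz": [0, 0, -4], "angular": [0, 0, 0], "claw": 0}, {"xyz": [0, 0, -5], "angular": [0, 0, 0], "claw": 0}, {"xyz": [-3.5, -2, -2.5], "angular": [0, 0, 0], "claw": 0}, {"xyz": [-4, -2.5, -1.5], "angular": [0, 0, 0], "claw": 0}, {"xyz": [-4, -2, -1], "angular": [0, 0, 0], "claw": 0}, {"xyz": [0, 0, 0], "angular": [0, 0, 0], "claw": 0}, {"xyz": [0, 0, 0], "angular": [0, 0, 0], "claw": 0}]}}

```text
t: 25.9
eef_pos: [0.4973, -0.2609, 0.166]
ee_rot: [-3.142, -0.002, 0.223]
force: [0.3, -0.9, 0.1]
width: 0.0004
gripper_force: 0.0
```

```bash
python3 - <<'E'
from m import *
st();f=edges();pickle.dump(f,open("k.pkl","wb"))
im=f["color"];hsv=cv2.cvtColor(im,cv2.COLOR_BGR2HSV)
roi=np.zeros(im.shape[:2],bool);roi[0:200,60:420]=1
rect(f,(hsv[...,2]<80)&(hsv[...,1]<120)&roi,.04,200,"dark")
g=im.max(2).astype(np.float32);c,s=np.cos(YAW),np.sin(YAW)
def b(x,y,z):
    u=proj(f,[C0[0]+c*x-s*y,C0[1]+s*x+c*y,z]); return int(cv2.getRectSubPix(g,(1,1),(float(u[0]),float(u[1])))[0,0]) if 0<=u[0]<511 and 0<=u[1]<383 else -1
print("y 115 down to 55 step 3, z=.032")
for x in(-30,-15,0,10,22,35,50,65): print(x,[b(x/1000,y/1000,.032) for y in range(115,55,-3)])
E
```

```text
25.9 car [-90.1   1.5] z 0.166 F [ 0.3 -0.9  0.1] yaw 0.223
far edge x at y= [(-40, np.float64(61.5)), (-25, np.float64(70.5)), (-5, np.float64(70.5)), (10, np.float64(70.5)), (25, np.float64(70.5)), (45, np.float64(70.5)), (60, np.float64(70.5))]
left edge y at x= [(-20, np.float64(35.5)), (-10, np.float64(53.0)), (0, np.float64(61.0)), (10, np.float64(35.5)), (20, np.float64(32.0)), (30, None), (40, None), (50, None)]
dark (170, 20, 127, 113) [ 599.2 -216.1] [104.6 125.1] 12.79 car [19.2 22.7]
y 115 down to 55 step 3, z=.032
-30 [102, 102, 103, 104, 156, 238, 242, 242, 242, 229, 88, 28, 31, 32, 30, 30, 31, 31, 32, 31]
-15 [102, 102, 102, 102, 157, 240, 242, 242, 242, 222, 73, 28, 27, 78, 110, 115, 118, 116, 112, 111]
0 [103, 101, 101, 101, 150, 146, 107, 105, 106, 94, 52, 27, 28, 32, 68, 121, 111, 111, 107, 93]
10 [101, 101, 102, 102, 145, 144, 152, 219, 155, 97, 51, 27, 25, 31, 33, 37, 67, 75, 74, 72]
22 [103, 101, 101, 100, 140, 128, 104, 106, 105, 96, 53, 24, 28, 32, 33, 37, 69, 74, 74, 72]
35 [99, 101, 101, 100, 144, 141, 179, 233, 185, 94, 53, 30, 25, 34, 34, 35, 70, 72, 69, 70]
50 [100, 100, 104, 100, 151, 235, 243, 243, 243, 227, 64, 25, 24, 35, 38, 46, 66, 67, 67, 67]
65 [103, 102, 100, 102, 147, 241, 243, 242, 242, 224, 56, 28, 25, 25, 29, 24, 29, 24, 27, 27]
```

The tray now measures (19+3 known bias, 22.7) mm and is square to the carrier. I'll do a last gentle nudge against the dowels to make sure.

Request:
{"method": "servo_tool", "body": {"targets": [{"xyz": [1.5, -2, 4], "angular": [0, 0, 0], "claw": 0}, {"xyz": [0, 0, 4.5], "angular": [0, 0, 0], "claw": 0}, {"xyz": [0, 0, 3.5], "angular": [0, 0, 0], "claw": 0}, {"xyz": [0, 0, 2.2], "angular": [0, 0, 0], "claw": 0}, {"xyz": [0, 0, 0], "angular": [0, 0, 0], "claw": 0}, {"xyz": [1, 0, 0], "angular": [0, 0, 0], "claw": 0}, {"xyz": [0.8, 0, 0], "angular": [0, 0, 0], "claw": 0}, {"xyz": [0.5, 0, 0], "angular": [0, 0, 0], "claw": 0}, {"xyz": [0.3, 0, 0], "angular": [0, 0, 0], "claw": 0}, {"xyz": [0.2, 0, 0], "angular": [0, 0, 0], "claw": 0}]}}

```text
t: 26.95
eef_pos: [0.5359, -0.2324, 0.0238]
ee_rot: [3.141, -0.001, 0.223]
force: [0.4, 0.7, -0.2]
width: 0.0001
gripper_force: 0.0
```

Request:
{"method": "servo_tool", "body": {"targets": [{"xyz": [0.2, 0, 0], "angular": [0, 0, 0], "claw": 0}, {"xyz": [0.2, 0, 0], "angular": [0, 0, 0], "claw": 0}]}}

```text
t: 27.15
eef_pos: [0.5385, -0.2316, 0.0232]
ee_rot: [-3.141, 0.001, 0.223]
force: [-4.2, -0.7, 3.6]
width: 0.0002
gripper_force: 2.9
```

```bash
python3 -c "
from m import *
st()"
```

```text
27.15 car [-43.5  20.9] z 0.0232 F [-4.2 -0.7  3.6] yaw 0.223
```

Request:
{"method": "servo_tool", "body": {"targets": [{"xyz": [0.2, 0, 0], "angular": [0, 0, 0], "claw": 0}, {"xyz": [0, 0, 0], "angular": [0, 0, 0], "claw": 0}]}}

```text
t: 27.35
eef_pos: [0.5384, -0.2314, 0.0226]
ee_rot: [-3.14, 0.005, 0.222]
force: [-7.3, -1.2, 3.8]
width: 0.0006
gripper_force: 3.2
```

Request:
{"method": "servo_tool", "body": {"targets": [{"xyz": [-0.7, 0, 0], "angular": [0, 0, 0], "claw": 0}, {"xyz": [-2.5, 0, 0], "angular": [0, 0, 0], "claw": 0}, {"xyz": [0, 0, -4], "angular": [0, 0, 0], "claw": 0}, {"xyz": [-1, 0, -4.5], "angular": [0, 0, 0], "claw": 0}, {"xyz": [-1, 0, -4.5], "angular": [0, 0, 0], "claw": 0}, {"xyz": [-1, 0, -2], "angular": [0, 0, 0], "claw": 0}, {"xyz": [0, 0, 0], "angular": [0, 0, 0], "claw": 0}, {"xyz": [0, 0, 0], "angular": [0, 0, 0], "claw": 0}]}}

```text
t: 28.15
eef_pos: [0.4806, -0.2448, 0.1736]
ee_rot: [3.141, -0.002, 0.222]
force: [-0.0, -0.7, -1.0]
width: 0.0006
gripper_force: 0.0
```

```bash
python3 - <<'E'
from m import *
st();f=viewer.grab_frame("wrist");im=f["color"];hsv=cv2.cvtColor(im,cv2.COLOR_BGR2HSV)
roi=np.zeros(im.shape[:2],bool);roi[0:200,60:420]=1
rect(f,(hsv[...,2]<80)&(hsv[...,1]<120)&roi,.04,800,"dark")
c,s=np.cos(YAW),np.sin(YAW);W=lambda x,y,z:np.array([C0[0]+c*x-s*y,C0[1]+s*x+c*y,z])
xs=np.arange(.064,-.026,-.001);ys=np.arange(.077,-.033,-.001)
M=np.array([[proj(f,W(x,y,.023)) for y in ys] for x in xs],np.float32)
g=cv2.remap(im.max(2),M[...,0],M[...,1],cv2.INTER_LINEAR)
for th in(60,85):
    d=cv2.distanceTransform((g>th).astype(np.uint8),cv2.DIST_L2,5);pk=(d==cv2.dilate(d,np.ones((15,15))))&(d>8)
    print(th,[(round(1000*xs[a]),round(1000*ys[b]),round(float(d[a,b]),1)) for a,b in zip(*np.nonzero(pk)) if 0<a<89 and 0<b<109])
# bystanders in top view: blob centres then/now
t0=pickle.load(open("f0.pkl","rb"))["top"]["color"];t=viewer.grab_frame("top")["color"]
d=cv2.absdiff(t0,t).max(2)[165:245,90:155];print("pad-area diff px>60:",int((d>60).sum()))
d=cv2.absdiff(t0,t).max(2)[240:290,295:345];print("board-area diff px>60:",int((d>60).sum()))
E
```

```text
28.15 car [-102.9   20.8] z 0.1736 F [-0.  -0.7 -1. ] yaw 0.222
dark (189, 9, 127, 111) [ 598.7 -214.1] [103.2 128.3] 12.69 car [19.1 24.8]
dark (60, 0, 20, 99) [571.8 -30.8] [16.5 94.7] 87.5 car [ 33.2 209.5]
60 [(57, 25, 14.6), (31, 23, 14.8), (30, 53, 17.2), (14, 1, 14.6), (-8, -12, 13.6), (-9, 66, 13.2), (-10, 40, 13.2), (-10, 39, 13.2), (-13, 14, 13.6)]
85 [(56, 25, 13.2), (31, 21, 13.0), (30, 21, 13.0), (18, 43, 13.0), (14, 1, 13.0), (-8, -11, 12.4), (-8, -12, 12.4), (-9, 66, 12.4), (-10, 40, 12.4), (-13, 14, 12.4)]
pad-area diff px>60: 0
board-area diff px>60: 1553
```

The numbers show eight separate nuggets, all with the same apparent 13 mm radius, and nothing changed around the pad. I'll move the arm aside so the top camera can check the board.

Request:
{"method": "servo_tool", "body": {"targets": [{"xyz": [0, -1, -4.5], "angular": [0, 0, 0], "claw": 0}, {"xyz": [0, -3, -3], "angular": [0, 0, 0], "claw": 0}, {"xyz": [0, -4.8, 0], "angular": [0, 0, 0], "claw": 0}, {"xyz": [0, -4.8, 0], "angular": [0, 0, 0], "claw": 0}, {"xyz": [0, -4.8, 0], "angular": [0, 0, 0], "claw": 0}, {"xyz": [0, -4.8, 0], "angular": [0, 0, 0], "claw": 0}, {"xyz": [0, -4.8, 0], "angular": [0, 0, 0], "claw": 0}, {"xyz": [0, -4.8, 0], "angular": [0, 0, 0], "claw": 0}, {"xyz": [0, 0, 0], "angular": [0, 0, 0], "claw": 0}, {"xyz": [0, 0, 0], "angular": [0, 0, 0], "claw": 0}]}}

```text
t: 29.25
eef_pos: [0.4076, 0.0763, 0.2471]
ee_rot: [3.141, 0.002, 0.227]
force: [0.3, -0.8, 0.1]
width: 0.0003
gripper_force: 0.0
```

```bash
python3 - <<'E'
from m import *
st();tf=viewer.grab_frame("top");t=tf["color"];t0=pickle.load(open("f0.pkl","rb"))["top"]["color"]
for n,im in(("then",t0),("now",t)):
    h=cv2.cvtColor(im,cv2.COLOR_BGR2HSV)[238:292,293:347];m=(h[...,0]>45)&(h[...,0]<70)&(h[...,1]>100)&(h[...,2]>150);M=cv2.moments(m.astype(np.uint8),True)
    print(n,"board px",M["m00"],round(M["m10"]/max(M["m00"],1),2),round(M["m01"]/max(M["m00"],1),2))
d=cv2.absdiff(t0,t).max(2);print("pad diff",int((d[165:245,90:155]>60).sum()))
hsv=cv2.cvtColor(t,cv2.COLOR_BGR2HSV);roi=np.zeros(d.shape,bool);roi[145:255,255:370]=1
rect(tf,(hsv[...,2]<80)&(hsv[...,1]<140)&roi,.04,40,"tray")
E
```

```text
29.25 car [-103.4  350.1] z 0.2471 F [ 0.3 -0.8  0.1] yaw 0.227
then board px 510.0 29.02 27.22
now board px 517.0 28.93 27.26
pad diff 0
tray (277, 177, 20, 30) [ 607.4 -176.1] [68.5 45.6] 12.89 car [36. 60.]
tray (302, 170, 29, 40) [ 610. -250.] [97.7 51.3] 14.31 car [ 22.2 -12.7]
```

```bash
python3 -c "
from station import order
print(order.job_done())"
```

```text
the job is handed in; nothing more can be done
None
```

The job is handed in at about 29 s of the 72 s, with no score returned: by camera and force readings all eight nuggets lie in one flat layer, the tray is home against the dowels and stop, the tamper stands on its pad, and the reel, flux bottle and board are unmoved; one first push passed over the tray's rim close above the nuggets, with no contact force seen.

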